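# Set out the bench for a melt-flow run

## Task

Get the bench ready for the next melt-flow run: gently set the steel weight on the middle of the balance's pan with the brass weight centred on top of it, and stand the amber jar in the middle of the left cork coaster and the blue cup in the middle of the right one (left and right as seen from the robot). Last of all, when those four are in place, stand the red-handled tamper between the jar and the cup, in the middle of the middle coaster. Everything ends upright and released; do not disturb the white crucible.

Things in the scene. Friction and masses are not known exactly. Their poses are not given: they have to be found in the camera images.
- steel_weight: Plain steel cylinder with a dark line round it, 56 mm in diameter, 34 mm tall, flat top, about 0.6 kg (may differ by a quarter). Origin: centre of its underside; it stands upright at the start, z axis up.
- brass_weight: Brass cylinder, 36 mm in diameter and 26 mm tall, with a small knob (16 mm in diameter) on top, 37 mm in all; about 0.2 kg. Origin: centre of its underside; it stands upright at the start, z axis up.
- jar: Closed amber jar, paper label, black cap, 44 mm in diameter up to a height of 40 mm, narrower above, 70 mm tall with the cap, about 0.12 kg. Origin: centre of its underside; it stands upright at the start, z axis up.
- cup: Open blue plastic cup, 48 mm in diameter at the rim, tapering to 38 mm at the foot, 55 mm tall, wall 3 mm, about 0.05 kg. Origin: centre of its underside; it stands upright at the start, z axis up.
- tamper: Hand tamper standing on its foot: steel foot 42 mm in diameter and 10 mm thick, thin stem (14 mm) up to 28 mm, upright round red handle 24 mm in diameter from 28 to 78 mm height; about 0.16 kg. Origin: centre of its underside; it stands upright at the start, z axis up.
- balance: Low cream bench balance, fixed. Its round steel pan, 110 mm in diameter, has its flat top 55 mm above the bench. Origin: on the bench directly under the pan's centre. The case (160 mm wide along its y, top at 42 mm) reaches from 60 mm in front of the origin (-x, robot side) to 140 mm behind it; a display console up to 70 mm high stands at its rear, from 75 mm behind the origin. It stands to the left or to the right of the coasters.
- coaster_left: Flat round cork coaster, 64 mm in diameter, 4 mm thick, fixed to the bench: the left one (largest y) of the row of three, 98 to 108 mm from the middle one. Origin: centre of its underside.
- coaster_middle: The middle one of the three cork coasters: 64 mm in diameter, 4 mm thick, fixed. Origin: centre of its underside.
- coaster_right: The right one (smallest y) of the three cork coasters: 64 mm in diameter, 4 mm thick, fixed. Origin: centre of its underside.
- crucible: Open white ceramic crucible, 50 mm in diameter at the rim, 40 mm tall, loose: stands among the things to be moved and must be left alone. Origin: centre of its underside. (A small cardboard box, 42 x 42 x 30 mm, stands in the same row, not part of the job. The seven stand about 12 cm apart, never nearer than 95 mm between centres.)
Things that resemble listed ones, but are neither listed nor needed, are in the scene too. Several things look just like the jar: the one meant starts farthest to the robot's left.

How it is judged:
By the outcome, as a careful person would: the job done as asked, in the order asked, and still so for the second after the job is handed in, with the robot touching nothing.
It also fails if it takes over 122 s, if anything falls off the work surface, if the arm or the gripper's body presses on something with over 40 N, if the wrist force passes 120 N, or if a joint passes its speed limit or range.

## Robot

A 6-joint arm with a two-finger parallel gripper is mounted at the origin on the work surface. World frame = base frame: x ahead of the robot, y to its left, z up, the work surface at z = 0. Lengths are in m, angles in degrees, forces in N, time in s.
With the tool pointing down it reaches from about 0.275 to 0.725 m from the base axis. Payload 15.9 kg.
Tool frame: the origin (TCP) lies at the very end of the fingers, on their centre line; the grasp point (between the pads) lies behind it (robot.hold_point_z is the z of the grasp point in the tool frame, in m); z points along the fingers, y is the direction in which the jaws open and shut (so a half turn about z gives the same grasp; the last joint's range is limited). The gripper opens to 85 mm and grips with 20 to 120 N. Pads are 22 mm wide; open, the fingers measure 114 mm over their backs; the gripper's body (76 mm by 85 mm) begins 54 mm behind the grasp point. The pads swing forward as they close: fully open they stand 13 mm farther back than shut.
Start: joints at [73.281, 12.198, -1.971, 75.831, 0, 90], TCP at [0.144, 0.479, 0.231] pointing down, gripper open.
Joint ranges: [-170.91, 170.91], [-42.67, 98.43], [-65.05, 77.54], [-120.47, 116.71], [-90, 82.35], [-180, 180]. Speed limits (degrees/s): [108.29, 108.29, 136.94, 147.25, 180, 180].

## Interface

Orientations are given as a 3x3 rotation matrix whose columns are the frame's x, y, z axes.
In Python, from workcell import robot gives the robot as it stands.
- The arm moves only by the shell command python3 -m crank 'ROWS' [FORCE]. ROWS is JSON, a list of rows, each an object of numbers: "x", "y", "z": the shift along the tool's x, y, z in m; "ax", "ay", "az": the turn, a rotation vector about the tool's x, y, z in degrees; "fingers": the opening, from 0 (shut) to 1 (fully open). A call has 1 to 20 rows; each row shifts and turns the commanded pose from where the row before left it, along the tool's axes as they then stand; what a row does not reach is not made up. A row lasts 1/12 s, in which the tool goes at most 41.7 mm and 7.16 degrees, less where a joint would pass 70% of its speed; a pose out of reach is approached as far as the arm can. A call is refused whole if a number of a shift passes 0.0417 or a number of a turn 7.16, either way. A call with a gripper value outside its range is refused whole. The fingers move at their own pace and stop on an object; FORCE is the grip in N (left out, the last holds). Time passes only in rows, so rows that do not move let the fingers close. It gives the time, the measured TCP pose, the force and the opening at its end, in the units of the state.
- robot.read_state(): the state, without advancing time (a new reading comes with each control period).
- robot.get_image(name): name is "scene" or "side" or "wrist"; returns the picture (480x640x3 uint8, red, green, blue); there is no depth.
- robot.camera_info(name): a dict with "K" (3x3 intrinsics, pixels), "rvec" (rotation vector, rad) and "tvec" (3), from world to camera coordinates, as OpenCV has them; the wrist camera has in their place "tool_from_camera" (4x4, takes a point from camera to tool coordinates, whose origin is the TCP and whose axes are the flange's). Camera axes: x right, y down, z forward; pixel columns grow to the right and rows downward; lengths in m; the calibration is good to about 2 mm. A picture is of the moment at which its call begins: read the wrist's pose just before it. camera_info takes no time and is no camera call.
- robot.job_done(): hands the job in, once; it reports no verdict.
The state is a dict: "clock": time; "q": joint angles; "dq": joint speeds; "joint_torque": joint torques, N m; "position": TCP position; "tool_rot": TCP orientation; "force": force on the tool from outside, world axes, zero at the start; "torque": the same for the moment, N m; "width": finger opening in m.
Only numpy, scipy, OpenCV 4.12 (cv2) and the standard library are available. Lean on these libraries where they do the work, as an engineer would, in place of code of your own. Each camera call takes 0.05 s, during which the arm holds its last target.

## Working session

There is one attempt and no reset: what is moved stays moved. The work goes in short steps, Python scripts to look and compute and a shell command to move; the robot and the scene stay as the last step left them, time stands still between calls to the robot, and variables do not carry over. Pictures are saved under pics/ and viewed, and the job is handed in when it is done.

```bash
ls; mkdir -p pics
python3 - <<'E'
from workcell import robot
import cv2, numpy as np
np.set_printoptions(precision=4,suppress=True)
s=robot.read_state(); print(s['clock'],s['position'],s['tool_rot'],s['width'],robot.hold_point_z)
for n in ['scene','side','wrist']:
    im=robot.get_image(n); cv2.imwrite(f'pics/{n}0.png',im[...,::-1]); print(n,robot.camera_info(n))
E
```

```text
pics
0.0 [0.1437 0.4785 0.2308] [[-0.9577  0.2877 -0.0003]
 [ 0.2877  0.9577 -0.001 ]
 [ 0.     -0.0011 -1.    ]] 0.0857686459405787 -0.0187
scene {'K': array([[488.8897,   0.    , 326.7006],
       [  0.    , 488.8897, 241.3057],
       [  0.    ,   0.    ,   1.    ]]), 'rvec': array([ 2.1169,  1.0317, -0.4243]), 'tvec': array([-0.2951, -0.2664,  1.2734])}
side {'K': array([[553.8317,   0.    , 322.2522],
       [  0.    , 553.8317, 243.3633],
       [  0.    ,   0.    ,   1.    ]]), 'rvec': array([ 2.0768, -0.176 ,  0.1057]), 'tvec': array([-0.4818,  0.0589,  1.0755])}
wrist {'K': array([[386.7752,   0.    , 318.9824],
       [  0.    , 386.7752, 242.9077],
       [  0.    ,   0.    ,   1.    ]]), 'tool_from_camera': array([[ 0.0008, -0.9569, -0.2906,  0.0733],
       [ 1.    ,  0.001 , -0.0005, -0.0005],
       [ 0.0008, -0.2906,  0.9569, -0.1421],
       [ 0.    ,  0.    ,  0.    ,  1.    ]])}
```

View pics/scene0.png

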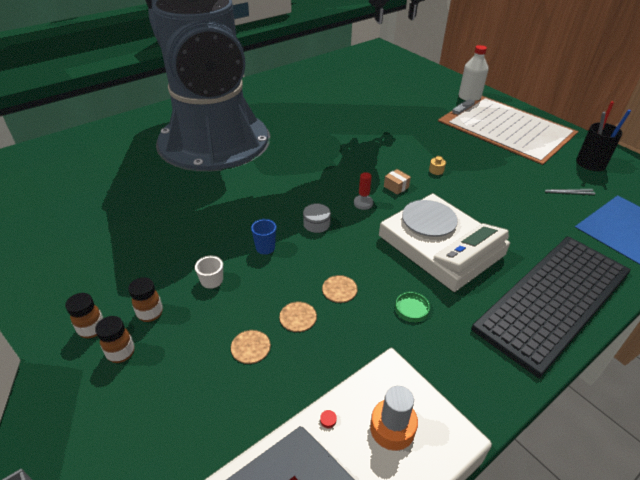

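View pics/side0.png

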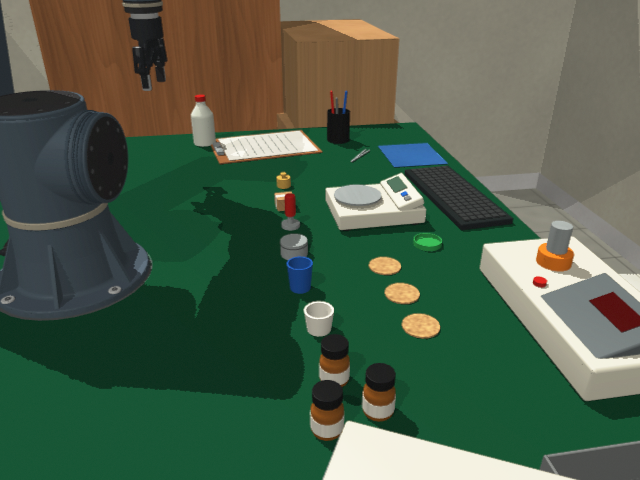

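View pics/wrist0.png

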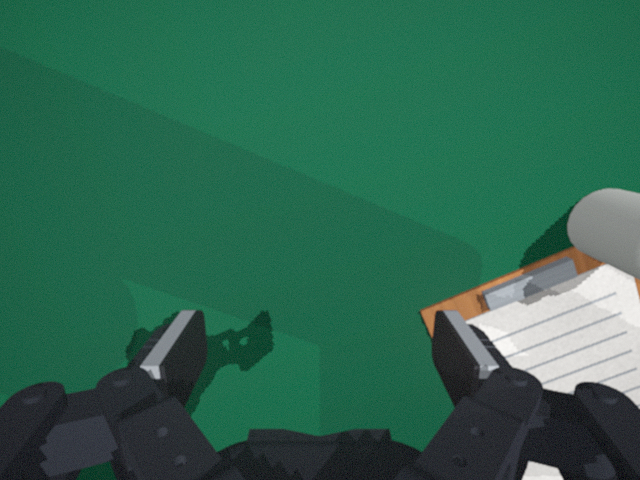

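The scene camera faces the robot, so robot-left is image right. Coasters in the scene view: left (340,289), middle (298,317), right (250,347). Three jars are at (146,300), (85,316) and (116,340). Next I'll get world positions with the calibration.

```bash
cat > h.py <<'E'
import cv2, numpy as np
from workcell import robot
np.set_printoptions(precision=4,suppress=True)
def cam(n,s=None):
    c=robot.camera_info(n)
    if n=='wrist':
        T=np.eye(4); s=s or robot.read_state(); T[:3,:3]=s['tool_rot'];T[:3,3]=s['position']
        M=np.linalg.inv(T@c['tool_from_camera']); return c['K'],M[:3,:3],M[:3,3]
    return c['K'],cv2.Rodrigues(c['rvec'])[0],np.array(c['tvec'])
def ray(c,uv):
    K,R,t=c; d=R.T@np.linalg.inv(K)@[uv[0],uv[1],1]; return -R.T@t,d
def onz(c,uv,z):
    o,d=ray(c,uv); return o+d*(z-o[2])/d[2]
def proj(c,p):
    K,R,t=c; q=np.atleast_2d(p)@R.T+t; q=q@K.T; return q[:,:2]/q[:,2:]
E
python3 - <<'E'
from h import *
S,D=cam('scene'),cam('side')
P={'brass':((438,159),(284,175),.037),'box':((398,176),(284,195),.03),'tamper':((365,176),(290,196),.078),'steel':((317,213),(294,243),.034),'cup':((264,229),(300,264),.055),'cruc':((210,267),(319,312),.04),
'jarA':((144,287),(334,344),.07),'jarB':((81,303),(379,375),.07),'jarB2':((81,303),(327,391),.07),'jarC':((111,327),(379,375),.07),
'cl':((340,288),(385,266),.004),'cm':((298,316),(402,293),.004),'cr':((250,346),(421,325),.004),'pan':((430,219),(358,195),.055)}
for k,(a,b,z) in P.items(): print(k,onz(S,a,z),onz(D,b,z))
a=cv2.imread('pics/scene0.png');b=cv2.imread('pics/side0.png')
cv2.imwrite('pics/z1.png',cv2.resize(a[240:380,40:240],None,fx=4,fy=4,interpolation=2))
cv2.imwrite('pics/z2.png',cv2.resize(b[320:450,290:490],None,fx=4,fy=4,interpolation=2))
E
```

```text
brass [0.4513 0.3543 0.037 ] [0.4482 0.3422 0.037 ]
box [0.4373 0.2363 0.03  ] [0.4361 0.2344 0.03  ]
tamper [0.4408 0.1271 0.078 ] [0.4382 0.1211 0.078 ]
steel [0.4347 0.0043 0.034 ] [ 0.4294 -0.0101  0.034 ]
cup [ 0.4318 -0.1218  0.055 ] [ 0.4261 -0.1264  0.055 ]
cruc [ 0.4452 -0.2471  0.04  ] [ 0.4395 -0.2556  0.04  ]
jarA [ 0.4491 -0.3654  0.07  ] [ 0.4413 -0.3742  0.07  ]
jarB [ 0.4213 -0.4575  0.07  ] [ 0.488  -0.4461  0.07  ]
jarB2 [ 0.4213 -0.4575  0.07  ] [ 0.4152 -0.4633  0.07  ]
jarC [ 0.4958 -0.4377  0.07  ] [ 0.488  -0.4461  0.07  ]
cl [ 0.6024 -0.0719  0.004 ] [ 0.6012 -0.0791  0.004 ]
cm [ 0.608  -0.1712  0.004 ] [ 0.6067 -0.1753  0.004 ]
cr [ 0.6103 -0.2698  0.004 ] [ 0.6105 -0.272   0.004 ]
pan [0.6044 0.1555 0.055 ] [0.5978 0.1513 0.055 ]
```

View pics/z1.png

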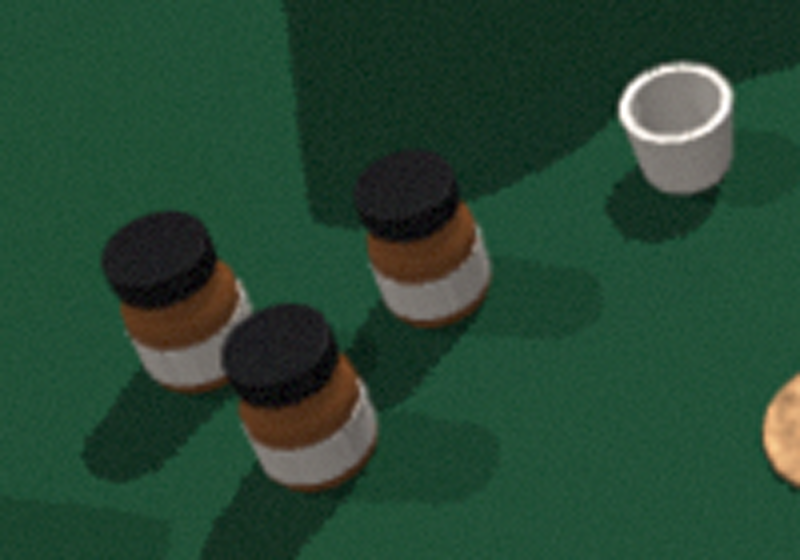

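```bash
python3 -m crank '[{"az":6.66},{"az":6.66},{"az":6.66},{"az":6.66},{"az":6.66},{"az":6.66},{"az":6.66},{"az":6.66},{"az":6.66},{"az":6.66},{"az":6.68},{}]'
```

```text
$[0]: bad value
```

The enlarged crop shows three identical amber jars at scene (146,300), (85,316) and (116,340). Their y values are about -0.37, -0.46 and -0.44. The one meant is (146,300), which has the largest y and so is farthest to the robot's left.

"bad value" probably means a row needs all of its keys.

```bash
python3 -m crank '[{"x":0,"y":0,"z":0,"ax":0,"ay":0,"az":6.66,"fingers":1}]'; python3 -m crank --help
```

```text
clock: 0.23
position: [0.1438, 0.4787, 0.231]
tool_rot: [[-0.919, 0.395, -0.0], [0.395, 0.919, -0.001], [-0.0, -0.001, -1.0]]
force: [0.2, -0.1, -0.0]
width: 0.0853invalid input: not JSON, or not a number
```

```bash
python3 -m crank '[{"x":0,"y":0,"z":0,"ax":0,"ay":0,"az":6.66,"fingers":1},{"x":0,"y":0,"z":0,"ax":0,"ay":0,"az":6.66,"fingers":1},{"x":0,"y":0,"z":0,"ax":0,"ay":0,"az":6.66,"fingers":1},{"x":0,"y":0,"z":0,"ax":0,"ay":0,"az":6.66,"fingers":1},{"x":0,"y":0,"z":0,"ax":0,"ay":0,"az":6.66,"fingers":1},{"x":0,"y":0,"z":0,"ax":0,"ay":0,"az":6.66,"fingers":1},{"x":0,"y":0,"z":0,"ax":0,"ay":0,"az":6.66,"fingers":1},{"x":0,"y":0,"z":0,"ax":0,"ay":0,"az":6.66,"fingers":1},{"x":0,"y":0,"z":0,"ax":0,"ay":0,"az":6.66,"fingers":1},{"x":0,"y":0,"z":0,"ax":0,"ay":0,"az":6.68,"fingers":1},{"x":0,"y":0,"z":0,"ax":0,"ay":0,"az":0,"fingers":1}]'; echo; python3 -m crank '[{"x":-0.03,"y":0.018}]'; echo;python3 -m crank '[{"x":-0.03,"y":0.018,"z":0,"ax":0,"ay":0,"az":0}]'
```

```text
clock: 1.15
position: [0.1438, 0.4787, 0.2311]
tool_rot: [[0.006, 1.0, -0.0], [1.0, -0.006, -0.0], [-0.0, -0.0, -1.0]]
force: [-0.4, -0.3, 0.3]
width: 0.0852

$[0]: bad value
$[0]: bad value
```

```bash
python3 -m crank '[{"x":-0.03,"y":0.018,"z":0,"ax":0,"ay":0,"az":0,"fingers":1},{"x":-0.03,"y":0.018,"z":0,"ax":0,"ay":0,"az":0,"fingers":1},{"x":-0.03,"y":0.018,"z":0,"ax":0,"ay":0,"az":0,"fingers":1},{"x":-0.03,"y":0.018,"z":0,"ax":0,"ay":0,"az":0,"fingers":1},{"x":-0.03,"y":0.018,"z":0,"ax":0,"ay":0,"az":0,"fingers":1},{"x":-0.03,"y":0.018,"z":0,"ax":0,"ay":0,"az":0,"fingers":1},{"x":-0.03,"y":0.018,"z":0,"ax":0,"ay":0,"az":0,"fingers":1},{"x":-0.03,"y":0.018,"z":0,"ax":0,"ay":0,"az":0,"fingers":1},{"x":-0.03,"y":0.018,"z":0,"ax":0,"ay":0,"az":0,"fingers":1},{"x":-0.03,"y":0.018,"z":0,"ax":0,"ay":0,"az":0,"fingers":1},{"x":-0.03,"y":0.018,"z":0,"ax":0,"ay":0,"az":0,"fingers":1},{"x":-0.03,"y":0.018,"z":0,"ax":0,"ay":0,"az":0,"fingers":1},{"x":-0.03,"y":0.018,"z":0,"ax":0,"ay":0,"az":0,"fingers":1},{"x":-0.03,"y":0.018,"z":0,"ax":0,"ay":0,"az":0,"fingers":1},{"x":-0.03,"y":0.018,"z":0,"ax":0,"ay":0,"az":0,"fingers":1},{"x":-0.03,"y":0.018,"z":0,"ax":0,"ay":0,"az":0,"fingers":1},{"x":0,"y":0,"z":0.02,"ax":0,"ay":0,"az":0,"fingers":1},{"x":0,"y":0,"z":0.02,"ax":0,"ay":0,"az":0,"fingers":1},{"x":0,"y":0,"z":0,"ax":0,"ay":0,"az":0,"fingers":1}]'
python3 - <<'E'
from h import *
s=robot.read_state();print(s['clock'],s['position'],s['q'])
im=robot.get_image('wrist');cv2.imwrite('pics/w1.png',im[...,::-1])
W=cam('wrist',s);print(proj(W,[[.432,-.003,.034],[.432,-.003,0]]))
E
```

```text
clock: 2.73
position: [0.4303, -0.0017, 0.1883]
tool_rot: [[-0.003, 1.0, -0.005], [1.0, 0.003, 0.0], [0.0, -0.005, -1.0]]
force: [-0.8, 0.1, 0.1]
width: 0.0853
2.7333 [ 0.4303 -0.0017  0.1883] [ -0.2335   5.0477 -16.6991  68.5178   0.0032  89.6191]
[[321.2898 223.9662]
 [321.2861 214.4333]]
```

View pics/w1.png

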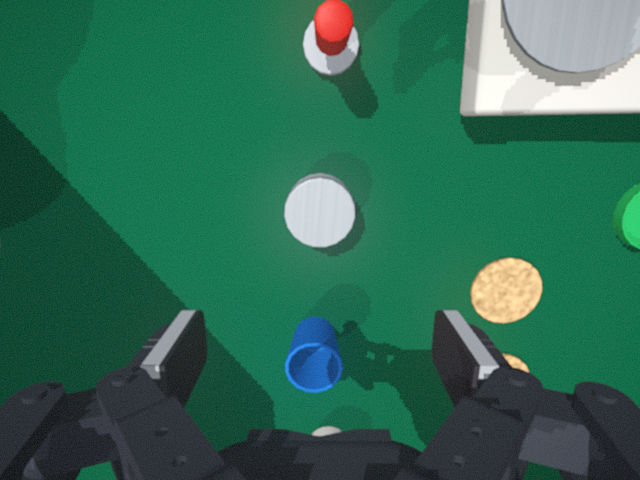

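Wrist view: the steel weight's top is at (320,212), the tamper at (332,20), the cup rim at (314,368) and the left coaster at (507,290). I'll segment these for accuracy.

```bash
cat >> h.py <<'E'
def seg(im,mode):
    h=cv2.cvtColor(im,cv2.COLOR_BGR2HSV); H,Sa,V=cv2.split(h)
    m={'gray':(Sa<60)&(V>150),'cork':(H>8)&(H<25)&(V>150)&(Sa>60),'blue':(H>105)&(H<125)&(Sa>120)&(V>70),'red':((H<8)|(H>172))&(Sa>150),'black':(V<45),'brass':(H>15)&(H<30)&(Sa>90)&(V>100)}[mode]
    return m.astype(np.uint8)*255
def blob(im,mode,uv,r=60):
    m=seg(im,mode); mm=np.zeros_like(m); cv2.circle(mm,tuple(map(int,uv)),r,255,-1); m&=mm
    cs,_=cv2.findContours(m,cv2.RETR_EXTERNAL,cv2.CHAIN_APPROX_NONE)
    c=max(cs,key=cv2.contourArea); return c
E
python3 - <<'E'
from h import *
im=cv2.imread('pics/w1.png'); W=cam('wrist')
for n,mode,uv,z,r in [('steel','gray',(320,212),.034,60),('cup','blue',(314,368),.055,40),('coL','cork',(507,290),.004,50)]:
    c=cv2.convexHull(blob(im,mode,uv,r)); e=cv2.fitEllipse(c)
    # back-project hull to plane z and fit circle
    P=np.array([onz(W,p[0],z)[:2] for p in c]); (cx,cy),rr=cv2.minEnclosingCircle(P.astype(np.float32))
    print(n,e,onz(W,e[0],z),cx,cy,rr)
E
```

```text
steel ((319.06610107421875, 210.93568420410156), (70.01231384277344, 73.04925537109375), 172.03968811035156) [0.4308 0.0075 0.034 ] 0.43100157380104065 0.007232062518596649 0.029462138190865517
cup ((314.07916259765625, 359.0627746582031), (56.044734954833984, 64.38678741455078), 179.41104125976562) [ 0.4272 -0.1126  0.055 ] 0.427074670791626 -0.11309363692998886 0.029291870072484016
coL ((505.9635925292969, 290.11700439453125), (62.7578010559082, 73.43879699707031), 64.0002212524414) [ 0.6028 -0.0725  0.004 ] 0.6028160452842712 -0.07328110188245773 0.03289005905389786
```

```bash
cat >> h.py <<'E'
from scipy.optimize import minimize
PR={'steel':[(0,.028),(.034,.028)],'brass':[(0,.018),(.026,.018),(.026,.008),(.037,.008)],'jar':[(0,.022),(.04,.022),(.045,.018),(.07,.018)],
'cup':[(0,.019),(.055,.024)],'cruc':[(0,.019),(.04,.025)],'tamper':[(0,.021),(.010,.021),(.010,.007),(.028,.007),(.028,.012),(.078,.012)],'coaster':[(0,.032),(.004,.032)],'pan':[(.050,.055),(.055,.055)]}
A=np.linspace(0,2*np.pi,60)
def sil(c,prof,x,y,z0,shape,k=4):
    m=np.zeros((shape[0],shape[1]),np.uint8)
    for (z1,r1),(z2,r2) in zip(prof[:-1],prof[1:]):
        if z1==z2: continue
        p=np.array([[x+r*np.cos(a),y+r*np.sin(a),z0+z] for z,r in((z1,r1),(z2,r2)) for a in A])
        q=cv2.convexHull(proj(c,p).astype(np.float32))
        cv2.fillConvexPoly(m,np.round(q*16).astype(np.int32),255,cv2.LINE_AA,4)
    return m
def fg(im):
    h=cv2.cvtColor(im,cv2.COLOR_BGR2HSV); H,Sa,V=cv2.split(h)
    m=(~((H>60)&(H<95)&(Sa>90))).astype(np.uint8)*255
    return cv2.medianBlur(m,3)
def fit(im,c,name,x,y,z0=0,mask=None,pad=10):
    m=fg(im) if mask is None else mask
    s=sil(c,PR[name],x,y,z0,m.shape); roi=cv2.dilate(s,np.ones((2*pad+1,2*pad+1)))>0
    f=lambda p: np.abs(sil(c,PR[name],p[0],p[1],z0,m.shape).astype(float)-m)[roi].sum()/255
    b=None
    for d in [(0,0),(.003,.003),(-.003,.003)]:
        r=minimize(f,(x+d[0],y+d[1]),method='Nelder-Mead',options=dict(initial_simplex=[(x+d[0],y+d[1]),(x+d[0]+.006,y+d[1]),(x+d[0],y+d[1]+.006)],xatol=1e-4,fatol=.1))
        if b is None or r.fun<b.fun:b=r
    return b.x,b.fun,(s>0).sum()
E
python3 - <<'E'
from h import *
I={n:(cv2.imread(f'pics/{f}.png'),cam(n)) for n,f in[('scene','scene0'),('side','side0'),('wrist','w1')]}
G=[('steel',.431,.006),('brass',.450,.348),('tamper',.440,.124),('cup',.43,-.118),('jar',.446,-.368),('coaster',.602,-.073),('coaster',.607,-.173),('coaster',.61,-.27)]
for g in G:
    for n in I:
        if n=='wrist' and g[2]>.1 or n=='wrist' and g[2]<-.15: continue
        x,e,a=fit(*I[n],*g); print(g[0],n,x,round(e),a)
E
```

```text
steel scene [0.4291 0.0073] 40 846
steel side [0.4295 0.0002] 482 829
steel wrist [0.4311 0.0055] 91 4468
brass scene [0.4469 0.3618] 19 337
brass side [0.4471 0.3607] 238 291
tamper scene [0.4375 0.1316] 45 644
tamper side [0.4366 0.1326] 539 627
cup scene [ 0.4245 -0.119 ] 39 875
cup side [ 0.4257 -0.1155] 402 973
cup wrist [ 0.4266 -0.1211] 96 3660
jar scene [ 0.4406 -0.3684] 83 1283
jar side [ 0.442  -0.3723] 617 1663
coaster scene [ 0.6008 -0.072 ] 28 907
coaster side [ 0.6015 -0.0716] 108 608
coaster wrist [ 0.6036 -0.074 ] 139 3955
coaster scene [ 0.6062 -0.1711] 32 1057
coaster side [ 0.6077 -0.171 ] 125 737
coaster scene [ 0.6088 -0.2687] 36 1229
coaster side [ 0.6106 -0.2695] 67 922
```

```bash
python3 -m crank '[{"x":0.0077,"y":0,"z":0.03,"ax":0,"ay":0,"az":0,"fingers":1},{"x":0,"y":0,"z":0.03,"ax":0,"ay":0,"az":0,"fingers":1},{"x":0,"y":0,"z":0.03,"ax":0,"ay":0,"az":0,"fingers":1},{"x":0,"y":0,"z":0.03,"ax":0,"ay":0,"az":0,"fingers":1},{"x":0,"y":0,"z":0.025,"ax":0,"ay":0,"az":0,"fingers":1},{"x":0,"y":0,"z":0.02,"ax":0,"ay":0,"az":0,"fingers":1},{"x":0,"y":0,"z":0.01,"ax":0,"ay":0,"az":0,"fingers":1},{"x":0,"y":0,"z":0,"ax":0,"ay":0,"az":0,"fingers":1},{"x":0,"y":0,"z":0,"ax":0,"ay":0,"az":0,"fingers":1}]'
```

```text
clock: 3.53
position: [0.4323, 0.0069, 0.0172]
tool_rot: [[-0.002, 1.0, 0.0], [1.0, 0.002, -0.0], [-0.0, 0.0, -1.0]]
force: [-0.6, -0.2, 0.1]
width: 0.0852
```

```bash
python3 -m crank '[{"x":-0.001,"y":-0.0018,"z":0.006,"ax":0,"ay":0,"az":0,"fingers":1},{"x":0,"y":0,"z":0.005,"ax":0,"ay":0,"az":0,"fingers":1},{"x":0,"y":0,"z":0,"ax":0,"ay":0,"az":0,"fingers":0.6},{"x":0,"y":0,"z":0,"ax":0,"ay":0,"az":0,"fingers":0.5},{"x":0,"y":0,"z":0,"ax":0,"ay":0,"az":0,"fingers":0.5},{"x":0,"y":0,"z":0,"ax":0,"ay":0,"az":0,"fingers":0.4},{"x":0,"y":0,"z":0,"ax":0,"ay":0,"az":0,"fingers":0.4},{"x":0,"y":0,"z":0,"ax":0,"ay":0,"az":0,"fingers":0.4}]' 60
```

```text
clock: 4.2
position: [0.4301, 0.0055, 0.006]
tool_rot: [[-0.0, 1.0, 0.0], [1.0, 0.0, -0.0], [-0.0, 0.0, -1.0]]
force: [-5.6, -0.1, 12.2]
width: 0.0541
```

```bash
python3 -m crank '[{"x":0,"y":0,"z":-0.005,"ax":0,"ay":0,"az":0,"fingers":0.3},{"x":0,"y":0,"z":-0.015,"ax":0,"ay":0,"az":0,"fingers":0.3},{"x":0,"y":0,"z":-0.03,"ax":0,"ay":0,"az":0,"fingers":0.3},{"x":0,"y":0,"z":-0.03,"ax":0,"ay":0,"az":0,"fingers":0.3},{"x":0,"y":0,"z":-0.03,"ax":0,"ay":0,"az":0,"fingers":0.3},{"x":0,"y":0,"z":-0.03,"ax":0,"ay":0,"az":0,"fingers":0.3},{"x":0,"y":0,"z":-0.03,"ax":0,"ay":0,"az":0,"fingers":0.3},{"x":0,"y":0,"z":-0.02,"ax":0,"ay":0,"az":0,"fingers":0.3},{"x":0,"y":0,"z":0,"ax":0,"ay":0,"az":0,"fingers":0.3}]'
python3 - <<'E'
from h import *
s=robot.read_state();print(s['position'],s['q'])
im=robot.get_image('wrist');cv2.imwrite('pics/w2.png',im[...,::-1])
im=robot.get_image('scene');cv2.imwrite('pics/s2.png',im[...,::-1])
E
```

```text
clock: 4.95
position: [0.4317, 0.0056, 0.1993]
tool_rot: [[-0.0, 1.0, 0.006], [1.0, 0.0, 0.0], [0.0, 0.006, -1.0]]
force: [1.4, -1.0, -4.7]
width: 0.0537
[0.4317 0.0056 0.1993] [  0.7377   4.4217 -15.7809  69.476   -0.0005  90.7367]
```

View pics/w2.png

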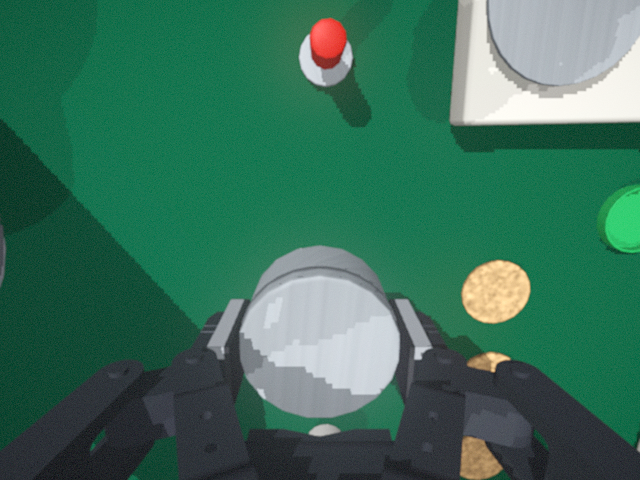

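Wrist view: the steel is held centred between the pads at about (320,342), and the pan is partly visible at top right. I'll move out to view the pan.

```bash
python3 -m crank '[{"x":0.009,"y":0.024,"z":0,"ax":0,"ay":0,"az":0,"fingers":0.3},{"x":0.009,"y":0.024,"z":0,"ax":0,"ay":0,"az":0,"fingers":0.3},{"x":0.009,"y":0.024,"z":0,"ax":0,"ay":0,"az":0,"fingers":0.3},{"x":0.009,"y":0.024,"z":0,"ax":0,"ay":0,"az":0,"fingers":0.3},{"x":0.009,"y":0.024,"z":0,"ax":0,"ay":0,"az":0,"fingers":0.3},{"x":0.009,"y":0.024,"z":0,"ax":0,"ay":0,"az":0,"fingers":0.3},{"x":0.009,"y":0.024,"z":0,"ax":0,"ay":0,"az":0,"fingers":0.3},{"x":0,"y":0,"z":0,"ax":0,"ay":0,"az":0,"fingers":0.3},{"x":0,"y":0,"z":0,"ax":0,"ay":0,"az":0,"fingers":0.3}]'
python3 - <<'E'
from h import *
s=robot.read_state();print(s['position'],s['force'])
im=robot.get_image('wrist');cv2.imwrite('pics/w3.png',im[...,::-1])
np.save('s3.npy',np.c_[s['tool_rot'],s['position']])
E
```

```text
clock: 5.8
position: [0.5977, 0.0688, 0.1923]
tool_rot: [[-0.001, 1.0, -0.004], [1.0, 0.001, -0.0], [-0.0, -0.004, -1.0]]
force: [-1.8, -0.0, -4.2]
width: 0.0539
[0.5977 0.0688 0.1923] [-1.7681 -0.0143 -4.1521]
```

View pics/w3.png

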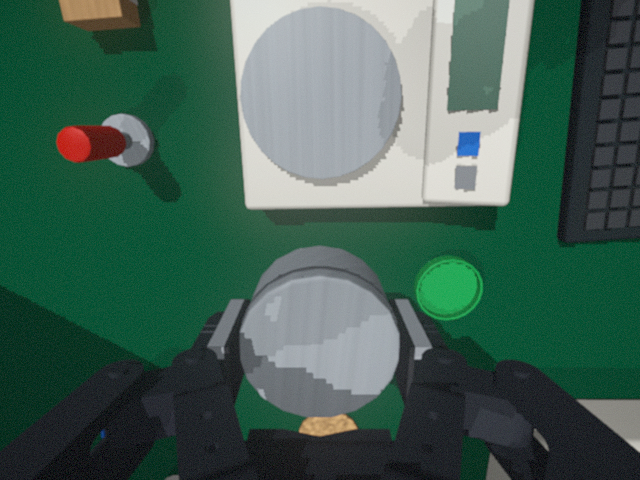

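```bash
cat >> h.py <<'E'
def panmask(im,c,x,y):
    b=im.astype(int); m=((b[...,0]-b[...,2]>=3)).astype(np.uint8)*255
    m=cv2.medianBlur(m,5)
    # green out
    m[(fg(im)==0)]=0
    return m
E
python3 - <<'E'
from h import *
a=np.load('s3.npy');st={'tool_rot':a[:,:3],'position':a[:,3]}
W=cam('wrist',st);S=cam('scene');im=cv2.imread('pics/w3.png');sc=cv2.imread('pics/scene0.png');sd=cv2.imread('pics/side0.png')
for p in [(321,94),(392,100),(420,60),(230,94),(320,190),(260,40)]: print(p,im[p[1],p[0]])
for p in [(430,219),(400,225),(457,240),(430,240)]: print(p,sc[p[1],p[0]])
for n,i,c in[('wrist',im,W),('scene',sc,S),('side',sd,cam('side'))]:
    m=panmask(i,c,0,0); cv2.imwrite(f'pics/pm_{n}.png',m)
    PR['pan']=[(.052,.055),(.055,.055)]
    print(n,fit(i,c,'pan',.603,.155,0,m,6))
# held steel in tool frame: fit circle on plane tool z=-0.028
K,R,t=W
Tc=np.array(robot.camera_info('wrist')['tool_from_camera'])
M=np.linalg.inv(Tc); WT=(K,M[:3,:3],M[:3,3])
for p in [(319,342),(320,343)]: print(onz(WT,p,-.028))
for p in [(320,416),(240,342),(399,342)]: print(onz(WT,p,-.028))
E
```

```text
(321, 94) [176 171 163]
(392, 100) [159 154 147]
(420, 60) [190 199 201]
(230, 94) [69 96 49]
(320, 190) [209 215 217]
(260, 40) [183 178 171]
(430, 219) [188 184 182]
(400, 225) [239 247 250]
(457, 240) [223 234 238]
(430, 240) [127 136 143]
wrist (array([0.5978, 0.1608]), np.float64(488.2549019607843), np.int64(22516))
scene (array([0.5957, 0.1618]), np.float64(182.00392156862745), np.int64(1825))
side (array([0.574 , 0.3826]), np.float64(30.0), np.int64(968))
[ 0.004   0.0008 -0.028 ]
[ 0.0037  0.0011 -0.028 ]
[-0.0259  0.0012 -0.028 ]
[ 0.004  -0.0257 -0.028 ]
[ 0.0041  0.0275 -0.028 ]
```

Run:
```python
from h import *
im=cv2.imread('pics/w3.png')
K=np.array(robot.camera_info('wrist')['K']);Tc=np.array(robot.camera_info('wrist')['tool_from_camera'])
M=np.linalg.inv(Tc); WT=(K,M[:3,:3],M[:3,3])
# rim of top: collect gray contour lower half
g=cv2.cvtColor(im,cv2.COLOR_BGR2HSV)
m=fg(im); sub=im[236:425,205:430].copy()
ov=cv2.resize(sub,None,fx=3.5,fy=3.5,interpolation=2)
def draw(x,y,zt,r,col):
    p=np.array([[x+r*np.cos(a),y+r*np.sin(a),zt] for a in A]);q=(proj(WT,p)-[205,236])*3.5
    cv2.polylines(ov,[np.round(q).astype(np.int32)],True,col,1)
draw(.0037,.001,-.022,.028,(0,0,255)); draw(.0037,.001,.012,.028,(0,255,255)); draw(.0037,.001,-.028,.028,(255,0,0))
cv2.imwrite('pics/ov.png',ov)
sc=robot.get_image('scene')[...,::-1];cv2.imwrite('pics/s3.png',sc);sd=robot.get_image('side')[...,::-1];cv2.imwrite('pics/d3.png',sd)
out=[]
for n,i in(('scene',sc),('side',sd)):
    q=proj(cam(n),[[.598,.069,.19]])[0].astype(int);print(n,q)
    x0,y0=q[0]-60,q[1]-70;c=cv2.resize(i[y0:y0+120,x0:x0+120],(390,390),interpolation=2)
    for zb in(0,.006,.012):
        pass
    out.append(c)
cv2.imwrite('pics/h3.png',np.hstack(out))
```

```text
scene [405 176]
side [369 150]
```

View pics/ov.png

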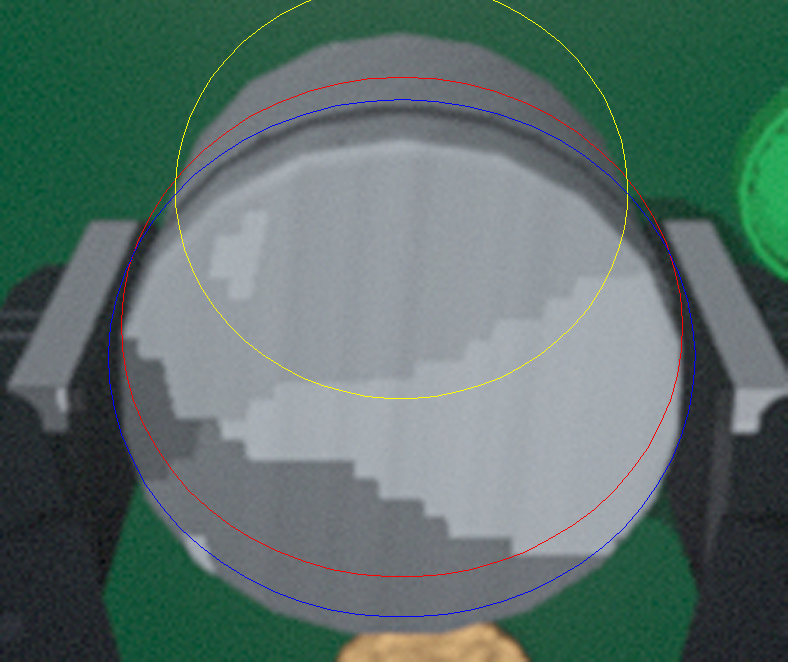

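View pics/h3.png

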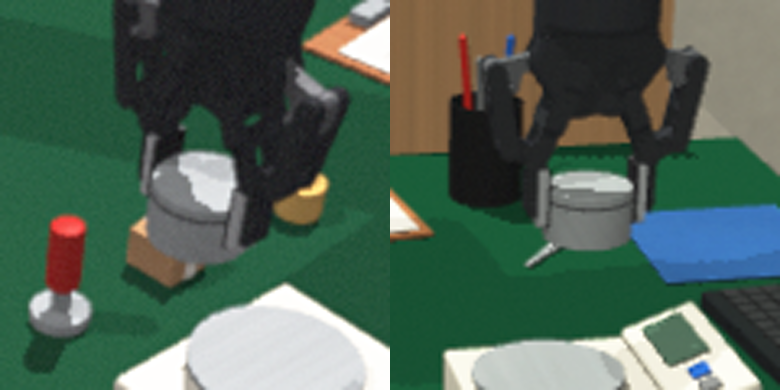

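```bash
cat >> h.py <<'E'
def toolcam():
    c=robot.camera_info('wrist');M=np.linalg.inv(c['tool_from_camera']);return c['K'],M[:3,:3],M[:3,3]
E
python3 - <<'E'
from h import *
from scipy.optimize import least_squares
WT=toolcam()
L,Rr,T,B=[v/3.5 for v in(120,682,140,633)];
for r in (.0265,.028):
  def f(p):
    q=proj(WT,np.array([[p[0]+r*np.cos(a),p[1]+r*np.sin(a),p[2]] for a in A]))-[205,236]
    return [q[:,0].min()-L,q[:,0].max()-Rr,q[:,1].min()-T,q[:,1].max()-B]
  s=least_squares(f,[0,0,-.025]);print(r,s.x,s.fun)
E
```

```text
0.0265 [ 0.0021  0.001  -0.0302] [-0.0337  0.0337  0.0363 -0.041 ]
0.028 [-0.0019  0.001  -0.0239] [-0.0337  0.0337  0.0363 -0.041 ]
```

```bash
python3 -m crank '[{"x":0.0186,"y":0,"z":0,"ax":0,"ay":0,"az":0,"fingers":0.3},{"x":0.0186,"y":0,"z":0,"ax":0,"ay":0,"az":0,"fingers":0.3},{"x":0.0186,"y":0,"z":0,"ax":0,"ay":0,"az":0,"fingers":0.3},{"x":0.0186,"y":0,"z":0,"ax":0,"ay":0,"az":0,"fingers":0.3},{"x":0.0186,"y":0,"z":0.02,"ax":0,"ay":0,"az":0,"fingers":0.3},{"x":0,"y":0,"z":0.03,"ax":0,"ay":0,"az":0,"fingers":0.3},{"x":0,"y":0,"z":0.03,"ax":0,"ay":0,"az":0,"fingers":0.3},{"x":0,"y":0,"z":0.015,"ax":0,"ay":0,"az":0,"fingers":0.3},{"x":0,"y":0,"z":0.007,"ax":0,"ay":0,"az":0,"fingers":0.3},{"x":0,"y":0,"z":0,"ax":0,"ay":0,"az":0,"fingers":0.3},{"x":0,"y":0,"z":0,"ax":0,"ay":0,"az":0,"fingers":0.3}]'
```

```text
clock: 6.87
position: [0.5982, 0.1613, 0.0943]
tool_rot: [[0.0, 1.0, 0.001], [1.0, -0.0, 0.0], [0.0, 0.001, -1.0]]
force: [0.7, -0.1, -4.5]
width: 0.0539
```

Now I'll descend to just above the expected contact height and check the clearance in pictures.

```bash
python3 -m crank '[{"x":0.0007,"y":-0.001,"z":0.01,"ax":0,"ay":0,"az":0,"fingers":0.3},{"x":0,"y":0,"z":0.008,"ax":0,"ay":0,"az":0,"fingers":0.3},{"x":0,"y":0,"z":0.004,"ax":0,"ay":0,"az":0,"fingers":0.3},{"x":0,"y":0,"z":0,"ax":0,"ay":0,"az":0,"fingers":0.3},{"x":0,"y":0,"z":0,"ax":0,"ay":0,"az":0,"fingers":0.3}]'
python3 - <<'E'
from h import *
out=[]
for n in('scene','side'):
    i=robot.get_image(n)[...,::-1]; q=proj(cam(n),[[.597,.161,.07]])[0].astype(int)
    x0,y0=q[0]-60,q[1]-60;out.append(cv2.resize(i[y0:y0+120,x0:x0+120],(390,390),interpolation=2))
cv2.imwrite('pics/h4.png',np.hstack(out))
E
```

```text
clock: 7.28
position: [0.5969, 0.1622, 0.0711]
tool_rot: [[-0.0, 1.0, -0.0], [1.0, 0.0, -0.0], [-0.0, -0.0, -1.0]]
force: [-0.2, 0.6, -4.6]
width: 0.0539
```

View pics/h4.png

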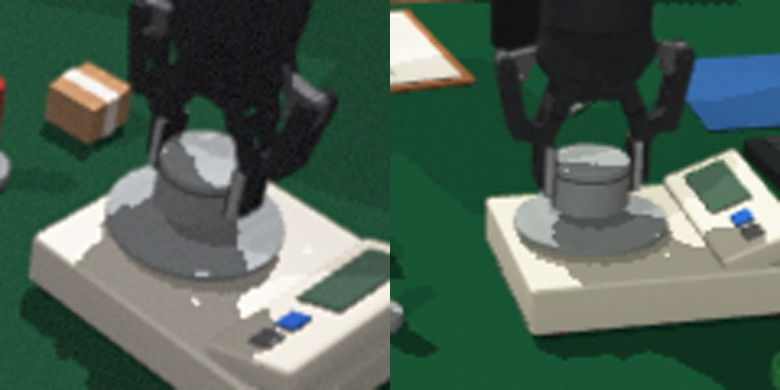

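The steel hangs just above the pan and looks roughly centred. I'll lower it in 2 mm steps and watch the force.

```bash
python3 -m crank '[{"x":0,"y":0,"z":0.002,"ax":0,"ay":0,"az":0,"fingers":0.3},{"x":0,"y":0,"z":0.002,"ax":0,"ay":0,"az":0,"fingers":0.3},{"x":0,"y":0,"z":0,"ax":0,"ay":0,"az":0,"fingers":0.3}]';echo; python3 -m crank '[{"x":0,"y":0,"z":0.002,"ax":0,"ay":0,"az":0,"fingers":0.3},{"x":0,"y":0,"z":0.002,"ax":0,"ay":0,"az":0,"fingers":0.3},{"x":0,"y":0,"z":0,"ax":0,"ay":0,"az":0,"fingers":0.3}]'
```

```text
clock: 7.63
position: [0.5969, 0.1622, 0.067]
tool_rot: [[-0.0, 1.0, -0.0], [1.0, 0.0, -0.0], [-0.0, -0.0, -1.0]]
force: [-0.0, -0.6, -5.2]
width: 0.0541

clock: 7.88
position: [0.5968, 0.1622, 0.0628]
tool_rot: [[0.0, 1.0, -0.001], [1.0, -0.0, -0.0], [-0.0, -0.001, -1.0]]
force: [-0.6, 0.3, -4.2]
width: 0.0542
```

```bash
python3 -m crank '[{"x":0,"y":0,"z":0.001,"ax":0,"ay":0,"az":0,"fingers":0.3},{"x":0,"y":0,"z":0.001,"ax":0,"ay":0,"az":0,"fingers":0.3},{"x":0,"y":0,"z":0,"ax":0,"ay":0,"az":0,"fingers":0.3}]';echo; python3 -m crank '[{"x":0,"y":0,"z":0.001,"ax":0,"ay":0,"az":0,"fingers":0.3},{"x":0,"y":0,"z":0,"ax":0,"ay":0,"az":0,"fingers":0.3}]'
```

```text
clock: 8.13
position: [0.597, 0.1622, 0.0612]
tool_rot: [[0.0, 1.0, -0.0], [1.0, -0.0, 0.0], [0.0, -0.0, -1.0]]
force: [-0.5, 0.6, -4.7]
width: 0.0541

clock: 8.3
position: [0.5971, 0.1623, 0.0611]
tool_rot: [[-0.0, 1.0, 0.001], [1.0, 0.0, 0.0], [0.0, 0.001, -1.0]]
force: [-4.9, -1.5, 5.6]
width: 0.0535
```

Contact at TCP z 0.061, as expected. I'll release gradually and rise.

```bash
python3 -m crank '[{"x":0,"y":0,"z":0,"ax":0,"ay":0,"az":0,"fingers":0.7},{"x":0,"y":0,"z":0,"ax":0,"ay":0,"az":0,"fingers":0.8},{"x":0,"y":0,"z":0,"ax":0,"ay":0,"az":0,"fingers":0.9},{"x":0,"y":0,"z":0,"ax":0,"ay":0,"az":0,"fingers":1},{"x":0,"y":0,"z":0,"ax":0,"ay":0,"az":0,"fingers":1},{"x":0,"y":0,"z":-0.01,"ax":0,"ay":0,"az":0,"fingers":1},{"x":0,"y":0,"z":-0.02,"ax":0,"ay":0,"az":0,"fingers":1},{"x":0,"y":0,"z":-0.03,"ax":0,"ay":0,"az":0,"fingers":1},{"x":0,"y":0,"z":-0.03,"ax":0,"ay":0,"az":0,"fingers":1},{"x":0,"y":0,"z":-0.02,"ax":0,"ay":0,"az":0,"fingers":1},{"x":0,"y":0,"z":0,"ax":0,"ay":0,"az":0,"fingers":1},{"x":0,"y":0,"z":0,"ax":0,"ay":0,"az":0,"fingers":1}]'
python3 - <<'E'
from h import *
s=robot.read_state();im=robot.get_image('wrist')[...,::-1];cv2.imwrite('pics/w5.png',im)
W=cam('wrist',s);sc=robot.get_image('scene')[...,::-1];cv2.imwrite('pics/s5.png',sc)
def ov(i,c,pan,st):
    for p,col in(((*pan,.055,.055),(0,0,255)),((*st,.089,.028),(255,0,0)),((*st,.055,.028),(0,255,255))):
        q=proj(c,np.array([[p[0]+p[3]*np.cos(a),p[1]+p[3]*np.sin(a),p[2]] for a in A]));cv2.polylines(i,[np.round(q*16).astype(np.int32)],True,col,1,cv2.LINE_AA,4)
a=im.copy();ov(a,W,(.598,.161),(.598,.161));b=sc.copy();ov(b,cam('scene'),(.596,.162),(.596,.162))
cv2.imwrite('pics/o5.png',np.hstack([cv2.resize(a[100:400,170:470],(390,390)),cv2.resize(b[170:270,380:480],(390,390),interpolation=2)]))
E
```

```text
clock: 9.3
position: [0.5978, 0.1625, 0.172]
tool_rot: [[-0.0, 1.0, 0.003], [1.0, 0.0, 0.001], [0.001, 0.003, -1.0]]
force: [-0.3, 0.3, -0.3]
width: 0.0852
```

View pics/o5.png

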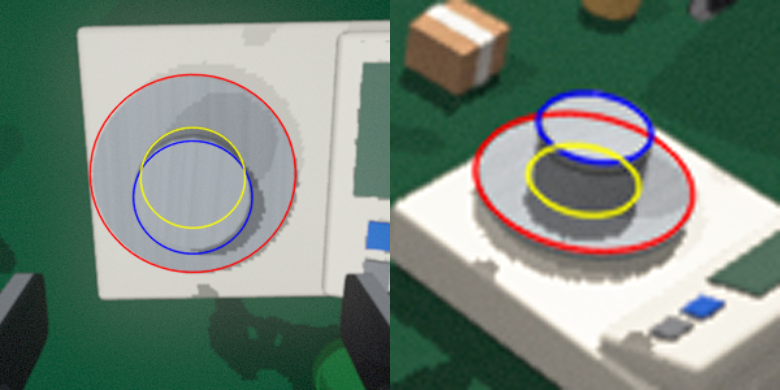

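View pics/w5.png

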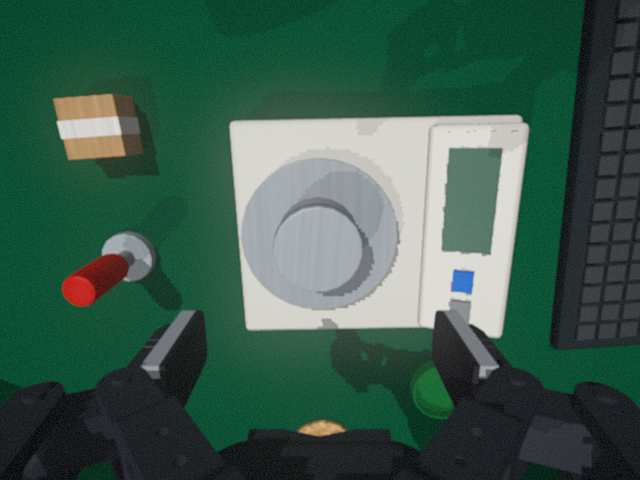

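Steel is centred on the pan to about 1 mm in both views. Next is the brass weight, near (0.447,0.361).

```bash
python3 -m crank '[{"x":0.0248,"y":-0.0188,"z":0,"ax":0,"ay":0,"az":0,"fingers":1},{"x":0.0248,"y":-0.0188,"z":0,"ax":0,"ay":0,"az":0,"fingers":1},{"x":0.0248,"y":-0.0188,"z":0,"ax":0,"ay":0,"az":0,"fingers":1},{"x":0.0248,"y":-0.0188,"z":0,"ax":0,"ay":0,"az":0,"fingers":1},{"x":0.0248,"y":-0.0188,"z":0,"ax":0,"ay":0,"az":0,"fingers":1},{"x":0.0248,"y":-0.0188,"z":0,"ax":0,"ay":0,"az":0,"fingers":1},{"x":0.0248,"y":-0.0188,"z":0,"ax":0,"ay":0,"az":0,"fingers":1},{"x":0.0248,"y":-0.0188,"z":0,"ax":0,"ay":0,"az":0,"fingers":1},{"x":0,"y":0,"z":0,"ax":0,"ay":0,"az":0,"fingers":1},{"x":0,"y":0,"z":0,"ax":0,"ay":0,"az":0,"fingers":1}]'
python3 - <<'E'
from h import *
s=robot.read_state();im=robot.get_image('wrist')[...,::-1];cv2.imwrite('pics/w6.png',im)
W=cam('wrist',s); print(s['q'],s['position']); print(fit(im,W,'brass',.447,.361)); print(proj(W,[.447,.361,.037]))
E
```

```text
clock: 10.23
position: [0.4452, 0.3614, 0.1693]
tool_rot: [[-0.003, 1.0, -0.001], [1.0, 0.003, -0.001], [-0.001, -0.001, -1.0]]
force: [0.0, -1.2, -0.8]
width: 0.0858
[ 39.0633  21.9667   2.3317  70.4685  -0.0017 128.9134] [0.4452 0.3614 0.1693]
(array([0.4486, 0.3596]), np.float64(403.47843137254904), np.int64(2161))
[[320.7659 229.8873]]
```

View pics/w6.png

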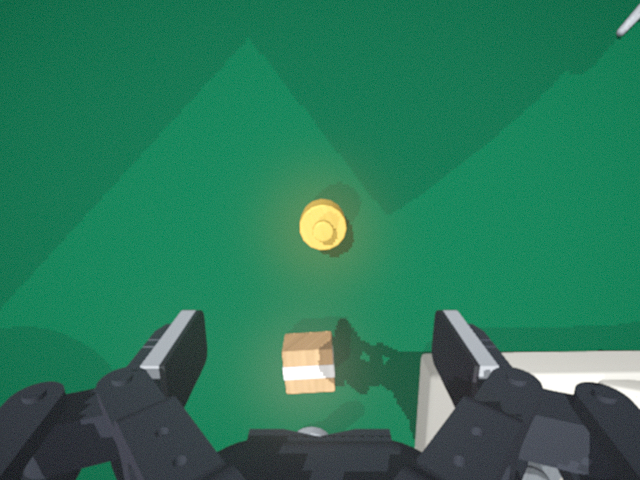

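Run:
```python
from h import *
im=cv2.imread('pics/w6.png');W=cam('wrist')
h=cv2.cvtColor(im,cv2.COLOR_BGR2HSV)
for t in (120,150):
    m=((h[...,0]<38)&(h[...,2]>t)&(h[...,1]>80)).astype(np.uint8)*255
    print(fit(im,W,'brass',.447,.361,0,m))
```

```text
(array([0.4492, 0.3586]), np.float64(83.82745098039216), np.int64(2158))
(array([0.449 , 0.3586]), np.float64(115.36078431372549), np.int64(2158))
```

```bash
python3 -m crank '[{"x":-0.0026,"y":0.0028,"z":0.03,"ax":0,"ay":0,"az":0,"fingers":1},{"x":0,"y":0,"z":0.03,"ax":0,"ay":0,"az":0,"fingers":1},{"x":0,"y":0,"z":0.03,"ax":0,"ay":0,"az":0,"fingers":1},{"x":0,"y":0,"z":0.03,"ax":0,"ay":0,"az":0,"fingers":0.8},{"x":0,"y":0,"z":0.02,"ax":0,"ay":0,"az":0,"fingers":0.7},{"x":0,"y":0,"z":0.01,"ax":0,"ay":0,"az":0,"fingers":0.7},{"x":0,"y":0,"z":0.004,"ax":0,"ay":0,"az":0,"fingers":0.7},{"x":0,"y":0,"z":0,"ax":0,"ay":0,"az":0,"fingers":0.7},{"x":0,"y":0,"z":0,"ax":0,"ay":0,"az":0,"fingers":0.7}]'
```

```text
clock: 11.03
position: [0.4502, 0.3582, 0.0174]
tool_rot: [[0.001, 1.0, 0.001], [1.0, -0.001, 0.001], [0.001, 0.001, -1.0]]
force: [-0.6, -0.5, 0.3]
width: 0.0597
```

```bash
python3 -m crank '[{"x":0.0005,"y":-0.002,"z":0.007,"ax":0,"ay":0,"az":0,"fingers":0.7},{"x":0,"y":0,"z":0.007,"ax":0,"ay":0,"az":0,"fingers":0.7},{"x":0,"y":0,"z":0,"ax":0,"ay":0,"az":0,"fingers":0.6},{"x":0,"y":0,"z":0,"ax":0,"ay":0,"az":0,"fingers":0.5},{"x":0,"y":0,"z":0,"ax":0,"ay":0,"az":0,"fingers":0.4},{"x":0,"y":0,"z":0,"ax":0,"ay":0,"az":0,"fingers":0.3},{"x":0,"y":0,"z":0,"ax":0,"ay":0,"az":0,"fingers":0.2},{"x":0,"y":0,"z":0,"ax":0,"ay":0,"az":0,"fingers":0.2},{"x":0,"y":0,"z":0,"ax":0,"ay":0,"az":0,"fingers":0.2}]' 40
```

```text
clock: 11.78
position: [0.4475, 0.3586, 0.0026]
tool_rot: [[-0.0, 1.0, 0.0], [1.0, 0.0, 0.0], [0.0, 0.0, -1.0]]
force: [-2.5, -1.8, 5.2]
width: 0.0346
```

```bash
python3 -m crank '[{"x":0,"y":0,"z":-0.005,"ax":0,"ay":0,"az":0,"fingers":0.1},{"x":0,"y":0,"z":-0.015,"ax":0,"ay":0,"az":0,"fingers":0.1},{"x":0,"y":0,"z":-0.03,"ax":0,"ay":0,"az":0,"fingers":0.1},{"x":0,"y":0,"z":-0.03,"ax":0,"ay":0,"az":0,"fingers":0.1},{"x":0,"y":0,"z":-0.03,"ax":0,"ay":0,"az":0,"fingers":0.1},{"x":0,"y":0,"z":-0.03,"ax":0,"ay":0,"az":0,"fingers":0.1},{"x":0,"y":0,"z":-0.03,"ax":0,"ay":0,"az":0,"fingers":0.1},{"x":-0.0246,"y":0.0187,"z":0,"ax":0,"ay":0,"az":0,"fingers":0.1},{"x":-0.0246,"y":0.0187,"z":0,"ax":0,"ay":0,"az":0,"fingers":0.1},{"x":-0.0246,"y":0.0187,"z":0,"ax":0,"ay":0,"az":0,"fingers":0.1},{"x":-0.0246,"y":0.0187,"z":0,"ax":0,"ay":0,"az":0,"fingers":0.1},{"x":-0.0246,"y":0.0187,"z":0,"ax":0,"ay":0,"az":0,"fingers":0.1},{"x":-0.0246,"y":0.0187,"z":0,"ax":0,"ay":0,"az":0,"fingers":0.1},{"x":-0.0246,"y":0.0187,"z":0,"ax":0,"ay":0,"az":0,"fingers":0.1},{"x":-0.0246,"y":0.0187,"z":0,"ax":0,"ay":0,"az":0,"fingers":0.1},{"x":0,"y":0,"z":0,"ax":0,"ay":0,"az":0,"fingers":0.1},{"x":0,"y":0,"z":0,"ax":0,"ay":0,"az":0,"fingers":0.1}]'
python3 - <<'E'
from h import *
s=robot.read_state();im=robot.get_image('wrist')[...,::-1];cv2.imwrite('pics/w7.png',im)
E
```

```text
clock: 13.2
position: [0.5977, 0.1603, 0.1721]
tool_rot: [[0.002, 1.0, -0.0], [1.0, -0.002, -0.0], [-0.0, -0.0, -1.0]]
force: [-0.1, 0.6, -2.0]
width: 0.0346
```

View pics/w7.png

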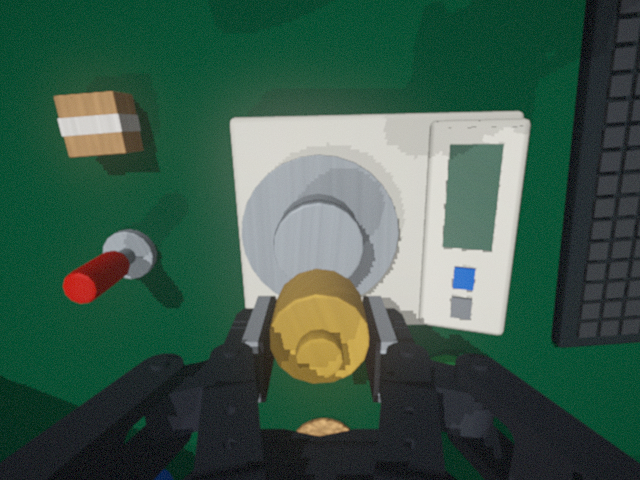

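```bash
python3 -m crank '[{"x":0.001,"y":-0.0007,"z":0.025,"ax":0,"ay":0,"az":0,"fingers":0.1},{"x":0,"y":0,"z":0.02,"ax":0,"ay":0,"az":0,"fingers":0.1},{"x":0,"y":0,"z":0.015,"ax":0,"ay":0,"az":0,"fingers":0.1},{"x":0,"y":0,"z":0.01,"ax":0,"ay":0,"az":0,"fingers":0.1},{"x":0,"y":0,"z":0.003,"ax":0,"ay":0,"az":0,"fingers":0.1},{"x":0,"y":0,"z":0,"ax":0,"ay":0,"az":0,"fingers":0.1},{"x":0,"y":0,"z":0,"ax":0,"ay":0,"az":0,"fingers":0.1}]'
python3 - <<'E'
from h import *
s=robot.read_state();im=robot.get_image('wrist')[...,::-1];cv2.imwrite('pics/w8.png',im)
print(s['position'])
out=[cv2.resize(im[150:400,195:445],(390,390),interpolation=2)]
i=robot.get_image('scene')[...,::-1]; q=proj(cam('scene'),[[.597,.161,.09]])[0].astype(int)
x0,y0=q[0]-50,q[1]-50;out.append(cv2.resize(i[y0:y0+100,x0:x0+100],(390,390),interpolation=2))
cv2.imwrite('pics/h8.png',np.hstack(out))
E
```

```text
clock: 13.83
position: [0.5966, 0.1632, 0.1002]
tool_rot: [[-0.001, 1.0, 0.001], [1.0, 0.001, 0.0], [0.0, 0.001, -1.0]]
force: [0.0, 1.1, -2.6]
width: 0.0346
[0.5966 0.1632 0.1002]
```

View pics/h8.png

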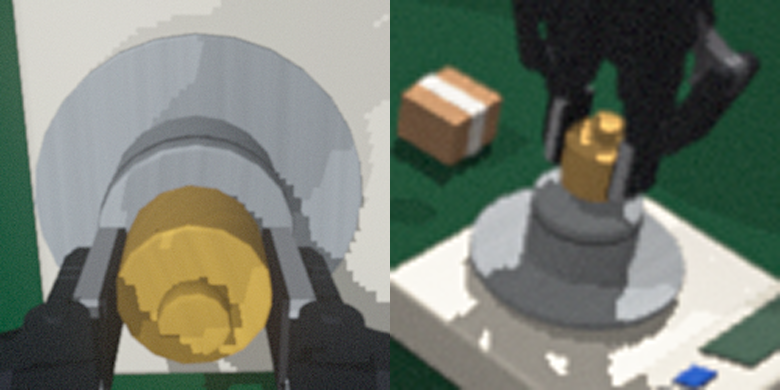

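```bash
python3 -m crank '[{"x":-0.0017,"y":0.0003,"z":0.003,"ax":0,"ay":0,"az":0,"fingers":0.1},{"x":0,"y":0,"z":0.002,"ax":0,"ay":0,"az":0,"fingers":0.1},{"x":0,"y":0,"z":0.001,"ax":0,"ay":0,"az":0,"fingers":0.1},{"x":0,"y":0,"z":0,"ax":0,"ay":0,"az":0,"fingers":0.1}]'; echo; python3 -m crank '[{"x":0,"y":0,"z":0.001,"ax":0,"ay":0,"az":0,"fingers":0.1},{"x":0,"y":0,"z":0.001,"ax":0,"ay":0,"az":0,"fingers":0.1},{"x":0,"y":0,"z":0,"ax":0,"ay":0,"az":0,"fingers":0.1}]'
```

```text
clock: 14.27
position: [0.5965, 0.1609, 0.093]
tool_rot: [[0.0, 1.0, -0.0], [1.0, -0.0, -0.0], [-0.0, -0.0, -1.0]]
force: [0.2, 0.2, -1.5]
width: 0.0342

clock: 14.52
position: [0.5967, 0.1611, 0.0916]
tool_rot: [[-0.0, 1.0, 0.0], [1.0, 0.0, 0.0], [0.0, 0.0, -1.0]]
force: [-0.7, 0.3, 2.5]
width: 0.0347
```

Contact. I'll release and rise.

```bash
python3 -m crank '[{"x":0,"y":0,"z":0,"ax":0,"ay":0,"az":0,"fingers":0.5},{"x":0,"y":0,"z":0,"ax":0,"ay":0,"az":0,"fingers":0.6},{"x":0,"y":0,"z":0,"ax":0,"ay":0,"az":0,"fingers":0.8},{"x":0,"y":0,"z":0,"ax":0,"ay":0,"az":0,"fingers":0.9},{"x":0,"y":0,"z":0,"ax":0,"ay":0,"az":0,"fingers":0.9},{"x":0,"y":0,"z":-0.01,"ax":0,"ay":0,"az":0,"fingers":1},{"x":0,"y":0,"z":-0.02,"ax":0,"ay":0,"az":0,"fingers":1},{"x":0,"y":0,"z":-0.03,"ax":0,"ay":0,"az":0,"fingers":1},{"x":0,"y":0,"z":-0.03,"ax":0,"ay":0,"az":0,"fingers":1},{"x":0,"y":0,"z":0,"ax":0,"ay":0,"az":0,"fingers":1},{"x":0,"y":0,"z":0,"ax":0,"ay":0,"az":0,"fingers":1}]'
python3 - <<'E'
from h import *
s=robot.read_state();im=robot.get_image('wrist')[...,::-1];cv2.imwrite('pics/w9.png',im)
W=cam('wrist',s);sc=robot.get_image('scene')[...,::-1];cv2.imwrite('pics/s9.png',sc)
def ov(i,c,st,br):
    for p,col in(((*st,.055,.055),(0,0,255)),((*st,.089,.028),(255,0,0)),((*br,.115,.018),(0,255,0))):
        q=proj(c,np.array([[p[0]+p[3]*np.cos(a),p[1]+p[3]*np.sin(a),p[2]] for a in A]));cv2.polylines(i,[np.round(q*16).astype(np.int32)],True,col,1,cv2.LINE_AA,4)
a=cv2.resize(im,None,fx=1,fy=1);ov(a,W,(.598,.161),(.598,.161));b=sc.copy();ov(b,cam('scene'),(.596,.162),(.596,.162))
cv2.imwrite('pics/o9.png',np.hstack([cv2.resize(a[100:400,170:470],(390,390)),cv2.resize(b[170:270,380:480],(390,390),interpolation=2)]))
E
```

```text
clock: 15.43
position: [0.5978, 0.1613, 0.1837]
tool_rot: [[0.0, 1.0, 0.004], [1.0, -0.0, 0.001], [0.001, 0.004, -1.0]]
force: [-0.5, -0.8, -1.3]
width: 0.0856
```

View pics/o9.png

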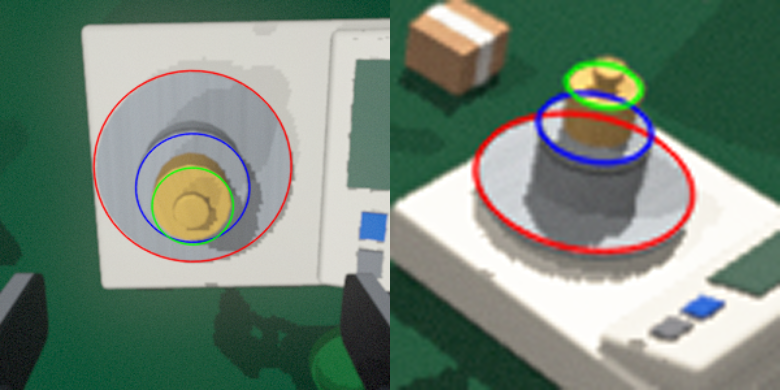

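Brass sits centred on the steel, with all rings matching to about 1 mm in both views. Now the jar.

```bash
python3 -m crank '[{"x":-0.0295,"y":-0.0087,"z":0,"ax":0,"ay":0,"az":0,"fingers":1},{"x":-0.0295,"y":-0.0087,"z":0,"ax":0,"ay":0,"az":0,"fingers":1},{"x":-0.0295,"y":-0.0087,"z":0,"ax":0,"ay":0,"az":0,"fingers":1},{"x":-0.0295,"y":-0.0087,"z":0,"ax":0,"ay":0,"az":0,"fingers":1},{"x":-0.0295,"y":-0.0087,"z":0,"ax":0,"ay":0,"az":0,"fingers":1},{"x":-0.0295,"y":-0.0087,"z":0,"ax":0,"ay":0,"az":0,"fingers":1},{"x":-0.0295,"y":-0.0087,"z":0,"ax":0,"ay":0,"az":0,"fingers":1},{"x":-0.0295,"y":-0.0087,"z":0,"ax":0,"ay":0,"az":0,"fingers":1},{"x":-0.0295,"y":-0.0087,"z":0,"ax":0,"ay":0,"az":0,"fingers":1},{"x":-0.0295,"y":-0.0087,"z":0,"ax":0,"ay":0,"az":0,"fingers":1},{"x":-0.0295,"y":-0.0087,"z":0,"ax":0,"ay":0,"az":0,"fingers":1},{"x":-0.0295,"y":-0.0087,"z":0,"ax":0,"ay":0,"az":0,"fingers":1},{"x":-0.0295,"y":-0.0087,"z":0,"ax":0,"ay":0,"az":0,"fingers":1},{"x":-0.0295,"y":-0.0087,"z":0,"ax":0,"ay":0,"az":0,"fingers":1},{"x":-0.0295,"y":-0.0087,"z":0,"ax":0,"ay":0,"az":0,"fingers":1},{"x":-0.0295,"y":-0.0087,"z":0,"ax":0,"ay":0,"az":0,"fingers":1},{"x":-0.0295,"y":-0.0087,"z":0,"ax":0,"ay":0,"az":0,"fingers":1},{"x":-0.0295,"y":-0.0087,"z":0,"ax":0,"ay":0,"az":0,"fingers":1},{"x":0,"y":0,"z":0,"ax":0,"ay":0,"az":0,"fingers":1},{"x":0,"y":0,"z":0,"ax":0,"ay":0,"az":0,"fingers":1}]'
python3 - <<'E'
from h import *
s=robot.read_state();im=robot.get_image('wrist')[...,::-1];cv2.imwrite('pics/w10.png',im)
W=cam('wrist',s); print(s['q'],s['position'],s['clock']); print(fit(im,W,'jar',.4415,-.37,pad=8)); print(proj(W,[.4415,-.37,.07]))
E
```

```text
clock: 17.2
position: [0.4389, -0.3707, 0.18]
tool_rot: [[0.002, 1.0, -0.002], [1.0, -0.002, 0.001], [0.001, -0.002, -1.0]]
force: [0.2, -0.1, -0.3]
width: 0.0854
[-40.1868  21.9108   3.8076  72.0225   0.0023  49.9519] [ 0.4389 -0.3707  0.18  ] 17.2
(array([ 0.4428, -0.3707]), np.float64(142.42352941176472), np.int64(3669))
[[322.0944 237.3043]]
```

View pics/w10.png

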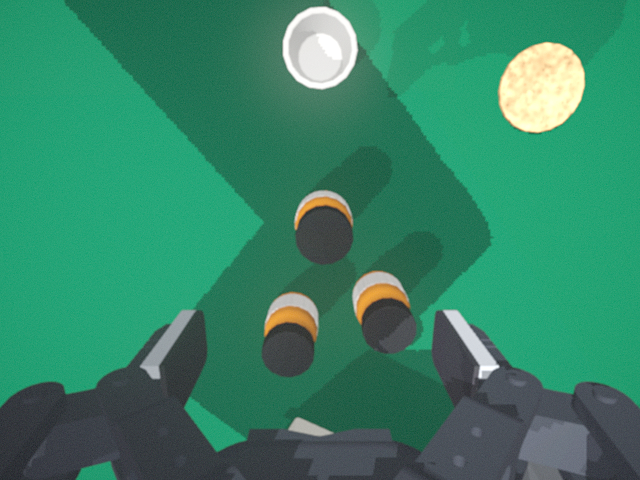

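Wrist view: the target jar is at (323,236), with the lookalikes lower down at (290,345) and (388,320). Fit is (0.443,-0.371). Descending.

```bash
python3 -m crank '[{"x":0,"y":0.003,"z":0.03,"ax":0,"ay":0,"az":0,"fingers":1},{"x":0,"y":0,"z":0.03,"ax":0,"ay":0,"az":0,"fingers":1},{"x":0,"y":0,"z":0.03,"ax":0,"ay":0,"az":0,"fingers":1},{"x":0,"y":0,"z":0.03,"ax":0,"ay":0,"az":0,"fingers":1},{"x":0,"y":0,"z":0.02,"ax":0,"ay":0,"az":0,"fingers":1},{"x":0,"y":0,"z":0.015,"ax":0,"ay":0,"az":0,"fingers":1},{"x":0,"y":0,"z":0.005,"ax":0,"ay":0,"az":0,"fingers":1},{"x":0,"y":0,"z":0,"ax":0,"ay":0,"az":0,"fingers":1},{"x":0,"y":0,"z":0,"ax":0,"ay":0,"az":0,"fingers":1}]'
```

```text
clock: 18.0
position: [0.4435, -0.3695, 0.0219]
tool_rot: [[-0.001, 1.0, 0.0], [1.0, 0.001, -0.0], [-0.0, 0.0, -1.0]]
force: [1.0, -0.1, 0.0]
width: 0.0851
```

```bash
python3 -m crank '[{"x":-0.0012,"y":-0.0015,"z":0.006,"ax":0,"ay":0,"az":0,"fingers":0.8},{"x":0,"y":0,"z":0.005,"ax":0,"ay":0,"az":0,"fingers":0.7},{"x":0,"y":0,"z":0,"ax":0,"ay":0,"az":0,"fingers":0.6},{"x":0,"y":0,"z":0,"ax":0,"ay":0,"az":0,"fingers":0.5},{"x":0,"y":0,"z":0,"ax":0,"ay":0,"az":0,"fingers":0.4},{"x":0,"y":0,"z":0,"ax":0,"ay":0,"az":0,"fingers":0.3},{"x":0,"y":0,"z":0,"ax":0,"ay":0,"az":0,"fingers":0.3},{"x":0,"y":0,"z":0,"ax":0,"ay":0,"az":0,"fingers":0.3}]' 30
```

```text
clock: 18.67
position: [0.4416, -0.3712, 0.0104]
tool_rot: [[-0.0, 1.0, 0.0], [1.0, 0.0, -0.0], [-0.0, 0.0, -1.0]]
force: [0.1, 0.0, -0.4]
width: 0.0431
```

```bash
python3 -m crank '[{"x":0,"y":0,"z":-0.005,"ax":0,"ay":0,"az":0,"fingers":0.2},{"x":0,"y":0,"z":-0.015,"ax":0,"ay":0,"az":0,"fingers":0.2},{"x":0,"y":0,"z":-0.03,"ax":0,"ay":0,"az":0,"fingers":0.2},{"x":0,"y":0,"z":-0.03,"ax":0,"ay":0,"az":0,"fingers":0.2},{"x":0,"y":0,"z":-0.03,"ax":0,"ay":0,"az":0,"fingers":0.2},{"x":0,"y":0,"z":-0.03,"ax":0,"ay":0,"az":0,"fingers":0.2},{"x":0,"y":0,"z":-0.02,"ax":0,"ay":0,"az":0,"fingers":0.2},{"x":0.0276,"y":0.02,"z":0,"ax":0,"ay":0,"az":0,"fingers":0.2},{"x":0.0276,"y":0.02,"z":0,"ax":0,"ay":0,"az":0,"fingers":0.2},{"x":0.0276,"y":0.02,"z":0,"ax":0,"ay":0,"az":0,"fingers":0.2},{"x":0.0276,"y":0.02,"z":0,"ax":0,"ay":0,"az":0,"fingers":0.2},{"x":0.0276,"y":0.02,"z":0,"ax":0,"ay":0,"az":0,"fingers":0.2},{"x":0.0276,"y":0.02,"z":0,"ax":0,"ay":0,"az":0,"fingers":0.2},{"x":0.0276,"y":0.02,"z":0,"ax":0,"ay":0,"az":0,"fingers":0.2},{"x":0.0276,"y":0.02,"z":0,"ax":0,"ay":0,"az":0,"fingers":0.2},{"x":0,"y":0,"z":0,"ax":0,"ay":0,"az":0,"fingers":0.2},{"x":0,"y":0,"z":0,"ax":0,"ay":0,"az":0,"fingers":0.2}]'
python3 - <<'E'
from h import *
s=robot.read_state();im=robot.get_image('wrist')[...,::-1];cv2.imwrite('pics/w11.png',im)
W=cam('wrist',s);m=seg(im,'cork'); print(fit(im,W,'coaster',.603,-.074,0,m,8))
cv2.imwrite('pics/s11.png',robot.get_image('scene')[...,::-1])
E
```

```text
clock: 20.08
position: [0.6022, -0.1488, 0.1703]
tool_rot: [[-0.003, 1.0, -0.0], [1.0, 0.003, 0.0], [0.0, -0.0, -1.0]]
force: [-0.3, 0.3, -1.2]
width: 0.0433
(array([ 0.602 , -0.0741]), np.float64(293.2980392156863), np.int64(6168))
```

View pics/w11.png

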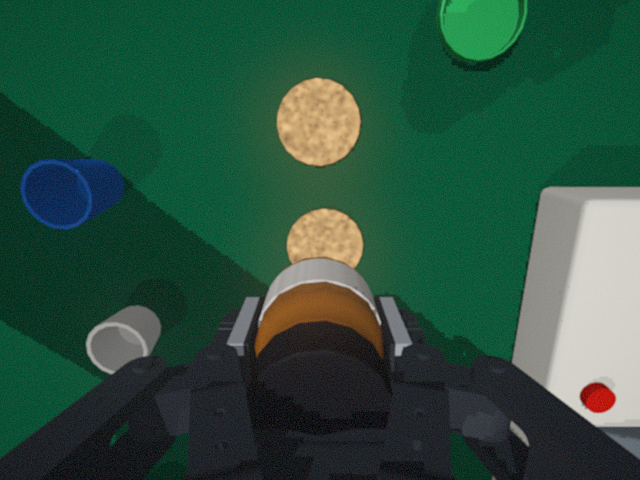

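```bash
python3 -m crank '[{"x":0.0186,"y":0,"z":0,"ax":0,"ay":0,"az":0,"fingers":0.2},{"x":0.0186,"y":0,"z":0,"ax":0,"ay":0,"az":0,"fingers":0.2},{"x":0.0186,"y":0,"z":0,"ax":0,"ay":0,"az":0,"fingers":0.2},{"x":0.0186,"y":0,"z":0,"ax":0,"ay":0,"az":0,"fingers":0.2},{"x":0,"y":0,"z":0.02,"ax":0,"ay":0,"az":0,"fingers":0.2},{"x":0,"y":0,"z":0.03,"ax":0,"ay":0,"az":0,"fingers":0.2},{"x":0,"y":0,"z":0.03,"ax":0,"ay":0,"az":0,"fingers":0.2},{"x":0,"y":0,"z":0.03,"ax":0,"ay":0,"az":0,"fingers":0.2},{"x":0,"y":0,"z":0.015,"ax":0,"ay":0,"az":0,"fingers":0.2},{"x":0,"y":0,"z":0.01,"ax":0,"ay":0,"az":0,"fingers":0.2},{"x":0,"y":0,"z":0,"ax":0,"ay":0,"az":0,"fingers":0.2},{"x":0,"y":0,"z":0,"ax":0,"ay":0,"az":0,"fingers":0.2}]'
```

```text
clock: 21.18
position: [0.6016, -0.0766, 0.036]
tool_rot: [[0.001, 1.0, 0.0], [1.0, -0.001, -0.0], [-0.0, 0.0, -1.0]]
force: [0.6, 0.6, -0.8]
width: 0.0432
```

```bash
python3 -m crank '[{"x":0.002,"y":0,"z":0.008,"ax":0,"ay":0,"az":0,"fingers":0.2},{"x":0,"y":0,"z":0.006,"ax":0,"ay":0,"az":0,"fingers":0.2},{"x":0,"y":0,"z":0.004,"ax":0,"ay":0,"az":0,"fingers":0.2},{"x":0,"y":0,"z":0,"ax":0,"ay":0,"az":0,"fingers":0.2},{"x":0,"y":0,"z":0,"ax":0,"ay":0,"az":0,"fingers":0.2}]'; echo;  python3 -m crank '[{"x":0,"y":0,"z":0.001,"ax":0,"ay":0,"az":0,"fingers":0.2},{"x":0,"y":0,"z":0.001,"ax":0,"ay":0,"az":0,"fingers":0.2},{"x":0,"y":0,"z":0.001,"ax":0,"ay":0,"az":0,"fingers":0.2},{"x":0,"y":0,"z":0,"ax":0,"ay":0,"az":0,"fingers":0.2}]'
```

```text
clock: 21.6
position: [0.6015, -0.0739, 0.0172]
tool_rot: [[-0.0, 1.0, -0.0], [1.0, 0.0, 0.0], [0.0, -0.0, -1.0]]
force: [-0.2, -0.1, -0.5]
width: 0.0428

clock: 21.93
position: [0.6017, -0.074, 0.0145]
tool_rot: [[0.0, 1.0, 0.0], [1.0, -0.0, -0.0], [-0.0, 0.0, -1.0]]
force: [0.4, -0.4, -1.5]
width: 0.043
```

```bash
python3 -m crank '[{"x":0,"y":0,"z":0.0007,"ax":0,"ay":0,"az":0,"fingers":0.2},{"x":0,"y":0,"z":0,"ax":0,"ay":0,"az":0,"fingers":0.2},{"x":0,"y":0,"z":0,"ax":0,"ay":0,"az":0,"fingers":0.6},{"x":0,"y":0,"z":0,"ax":0,"ay":0,"az":0,"fingers":0.8},{"x":0,"y":0,"z":0,"ax":0,"ay":0,"az":0,"fingers":0.9},{"x":0,"y":0,"z":0,"ax":0,"ay":0,"az":0,"fingers":1},{"x":0,"y":0,"z":0,"ax":0,"ay":0,"az":0,"fingers":1},{"x":0,"y":0,"z":-0.01,"ax":0,"ay":0,"az":0,"fingers":1},{"x":0,"y":0,"z":-0.02,"ax":0,"ay":0,"az":0,"fingers":1},{"x":0,"y":0,"z":-0.03,"ax":0,"ay":0,"az":0,"fingers":1},{"x":0,"y":0,"z":-0.03,"ax":0,"ay":0,"az":0,"fingers":1},{"x":0,"y":0,"z":-0.03,"ax":0,"ay":0,"az":0,"fingers":1},{"x":0,"y":0,"z":-0.03,"ax":0,"ay":0,"az":0,"fingers":1},{"x":0,"y":0,"z":0,"ax":0,"ay":0,"az":0,"fingers":1},{"x":0,"y":0,"z":0,"ax":0,"ay":0,"az":0,"fingers":1}]'
python3 - <<'E'
from h import *
s=robot.read_state();im=robot.get_image('wrist')[...,::-1];cv2.imwrite('pics/w12.png',im)
W=cam('wrist',s);sc=robot.get_image('scene')[...,::-1];cv2.imwrite('pics/s12.png',sc);print(s['position'])
def ring(i,c,x,y,z,r,col):
    q=proj(c,np.array([[x+r*np.cos(a),y+r*np.sin(a),z] for a in A]));cv2.polylines(i,[np.round(q*16).astype(np.int32)],True,col,1,cv2.LINE_AA,4)
a=im.copy();b=sc.copy()
for i,c,x,y in((a,W,.6025,-.074),(b,cam('scene'),.601,-.072)):
    ring(i,c,x,y,.004,.032,(0,0,255));ring(i,c,x,y,.074,.018,(255,255,0));ring(i,c,x,y,.004,.022,(255,0,255))
q=proj(W,[.602,-.074,.03])[0].astype(int);p=proj(cam('scene'),[.602,-.074,.03])[0].astype(int)
cv2.imwrite('pics/o12.png',np.hstack([cv2.resize(i[k[1]-n:k[1]+n,k[0]-n:k[0]+n],(390,390),interpolation=2) for i,k,n in((a,q,90),(b,p,45))]))
E
```

```text
clock: 23.18
position: [0.6026, -0.0741, 0.166]
tool_rot: [[-0.0, 1.0, 0.004], [1.0, 0.0, -0.0], [-0.0, 0.004, -1.0]]
force: [-0.2, 0.4, -0.4]
width: 0.0852
[ 0.6026 -0.0741  0.166 ]
```

View pics/o12.png

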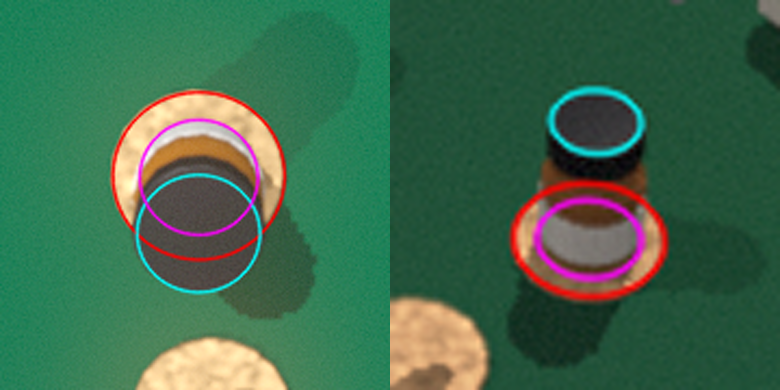

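Jar is centred on the left coaster in both views. Now the cup.

```bash
python3 -m crank '[{"x":-0.0067,"y":-0.0252,"z":0,"ax":0,"ay":0,"az":0,"fingers":1},{"x":-0.0067,"y":-0.0252,"z":0,"ax":0,"ay":0,"az":0,"fingers":1},{"x":-0.0067,"y":-0.0252,"z":0,"ax":0,"ay":0,"az":0,"fingers":1},{"x":-0.0067,"y":-0.0252,"z":0,"ax":0,"ay":0,"az":0,"fingers":1},{"x":-0.0067,"y":-0.0252,"z":0,"ax":0,"ay":0,"az":0,"fingers":1},{"x":-0.0067,"y":-0.0252,"z":0,"ax":0,"ay":0,"az":0,"fingers":1},{"x":-0.0067,"y":-0.0252,"z":0,"ax":0,"ay":0,"az":0,"fingers":1},{"x":0,"y":0,"z":0,"ax":0,"ay":0,"az":0,"fingers":1},{"x":0,"y":0,"z":0,"ax":0,"ay":0,"az":0,"fingers":1}]'
python3 - <<'E'
from h import *
s=robot.read_state();im=robot.get_image('wrist')[...,::-1];cv2.imwrite('pics/w13.png',im)
W=cam('wrist',s); print(s['position']); print(fit(im,W,'cup',.4265,-.121,pad=10))
m=cv2.dilate(seg(im,'blue'),np.ones((1,1)));print(fit(im,W,'cup',.4265,-.121,0,m))
E
```

```text
clock: 24.03
position: [0.4238, -0.1209, 0.163]
tool_rot: [[0.001, 1.0, -0.001], [1.0, -0.001, 0.0], [0.0, -0.001, -1.0]]
force: [0.0, -0.6, -1.0]
width: 0.0854
[ 0.4238 -0.1209  0.163 ]
(array([ 0.4261, -0.1204]), np.float64(106.11372549019607), np.int64(4382))
(array([ 0.4265, -0.121 ]), np.float64(2152.164705882353), np.int64(4382))
```

View pics/w13.png

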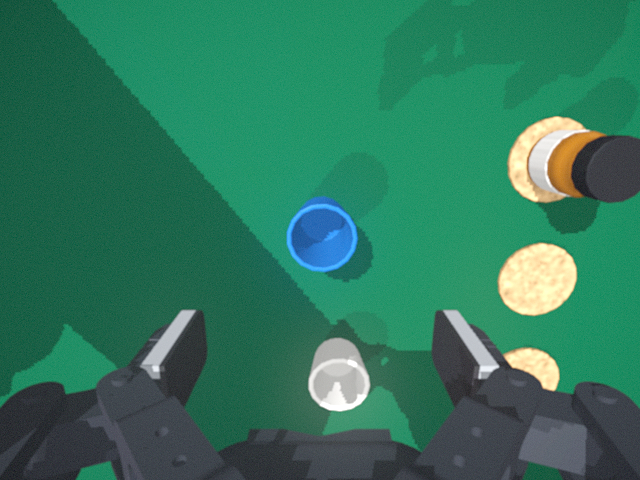

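```bash
python3 -m crank '[{"x":0.0004,"y":0.0017,"z":0.03,"ax":0,"ay":0,"az":0,"fingers":1},{"x":0,"y":0,"z":0.03,"ax":0,"ay":0,"az":0,"fingers":1},{"x":0,"y":0,"z":0.03,"ax":0,"ay":0,"az":0,"fingers":1},{"x":0,"y":0,"z":0.025,"ax":0,"ay":0,"az":0,"fingers":1},{"x":0,"y":0,"z":0.015,"ax":0,"ay":0,"az":0,"fingers":1},{"x":0,"y":0,"z":0.005,"ax":0,"ay":0,"az":0,"fingers":1},{"x":0,"y":0,"z":0,"ax":0,"ay":0,"az":0,"fingers":1},{"x":0,"y":0,"z":0,"ax":0,"ay":0,"az":0,"fingers":1}]'
```

```text
clock: 24.75
position: [0.4274, -0.1204, 0.029]
tool_rot: [[-0.0, 1.0, 0.0], [1.0, 0.0, 0.0], [0.0, 0.0, -1.0]]
force: [-0.1, -0.3, 1.0]
width: 0.0857
```

```bash
python3 -m crank '[{"x":-0.0002,"y":-0.0015,"z":0.006,"ax":0,"ay":0,"az":0,"fingers":0.8},{"x":0,"y":0,"z":0.005,"ax":0,"ay":0,"az":0,"fingers":0.7},{"x":0,"y":0,"z":0,"ax":0,"ay":0,"az":0,"fingers":0.65},{"x":0,"y":0,"z":0,"ax":0,"ay":0,"az":0,"fingers":0.6},{"x":0,"y":0,"z":0,"ax":0,"ay":0,"az":0,"fingers":0.55},{"x":0,"y":0,"z":0,"ax":0,"ay":0,"az":0,"fingers":0.5},{"x":0,"y":0,"z":0,"ax":0,"ay":0,"az":0,"fingers":0.45},{"x":0,"y":0,"z":0,"ax":0,"ay":0,"az":0,"fingers":0.4},{"x":0,"y":0,"z":0,"ax":0,"ay":0,"az":0,"fingers":0.4}]' 20
```

```text
clock: 25.5
position: [0.4255, -0.1207, 0.018]
tool_rot: [[0.0, 1.0, 0.0], [1.0, -0.0, -0.0], [-0.0, 0.0, -1.0]]
force: [-2.0, 1.1, 6.5]
width: 0.047
```

```bash
python3 -m crank '[{"x":0,"y":0,"z":-0.005,"ax":0,"ay":0,"az":0,"fingers":0.3},{"x":0,"y":0,"z":-0.015,"ax":0,"ay":0,"az":0,"fingers":0.3},{"x":0,"y":0,"z":-0.03,"ax":0,"ay":0,"az":0,"fingers":0.3},{"x":0,"y":0,"z":-0.03,"ax":0,"ay":0,"az":0,"fingers":0.3},{"x":0,"y":0,"z":-0.03,"ax":0,"ay":0,"az":0,"fingers":0.3},{"x":0,"y":0,"z":-0.03,"ax":0,"ay":0,"az":0,"fingers":0.3},{"x":0,"y":0,"z":0,"ax":0,"ay":0,"az":0,"fingers":0.3},{"x":0,"y":0,"z":0,"ax":0,"ay":0,"az":0,"fingers":0.3}]'
python3 - <<'E'
from h import *
R=np.array([[0,1,0],[1,0,0],[0,0,-1.]])
def go(f,R,p,g):
    im=cv2.imread(f'pics/{f}.png');W=cam('wrist',dict(tool_rot=R,position=p));m=seg(im,'cork');print(f,g,fit(im,W,'coaster',*g,0,m,8))
R10=np.array([[.002,1,-.002],[1,-.002,.001],[.001,-.002,-1.]])
go('w10',R10,[.4389,-.3707,.18],(.61,-.27))
R13=np.array([[.001,1,-.001],[1,-.001,0],[0,-.001,-1.]])
go('w13',R13,[.4238,-.1209,.163],(.608,-.172))
s=robot.read_state();im=robot.get_image('wrist')[...,::-1];cv2.imwrite('pics/w14.png',im);print(s['position'],s['force'],s['width'])
E
```

```text
clock: 26.17
position: [0.4264, -0.121, 0.1592]
tool_rot: [[0.0, 1.0, 0.003], [1.0, -0.0, -0.001], [-0.001, 0.003, -1.0]]
force: [0.5, 0.6, -0.8]
width: 0.0471
w10 (0.61, -0.27) (array([ 0.6099, -0.2707]), np.float64(3837.4549019607844), np.int64(6470))
w13 (0.608, -0.172) (array([ 0.6078, -0.1723]), np.float64(1743.7019607843138), np.int64(4787))
[ 0.4264 -0.121   0.1592] [ 0.5195  0.5761 -0.8144] 0.04712394760062797
```

View pics/w14.png

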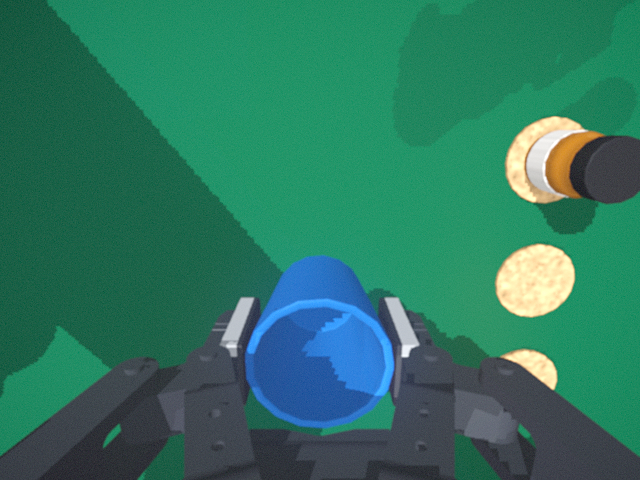

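Run:
```python
from h import *
for f,R,p,g in(('w10',[[.002,1,-.002],[1,-.002,.001],[.001,-.002,-1.]],[.4389,-.3707,.18],(.61,-.27)),('w13',[[.001,1,-.001],[1,-.001,0],[0,-.001,-1.]],[.4238,-.1209,.163],(.608,-.172))):
    im=cv2.imread(f'pics/{f}.png');W=cam('wrist',dict(tool_rot=np.array(R),position=p))
    print(fit(im,W,'coaster',*g,pad=8))
for f in('scene0','s12'):
  im=cv2.imread(f'pics/{f}.png')
  for g in((.606,-.171),(.609,-.269)): print(f,fit(im,cam('scene'),'coaster',*g,pad=6))
```

```text
(array([ 0.6099, -0.2705]), np.float64(107.66274509803921), np.int64(6470))
(array([ 0.6074, -0.1722]), np.float64(85.70196078431373), np.int64(4788))
scene0 (array([ 0.6063, -0.171 ]), np.float64(32.2), np.int64(1056))
scene0 (array([ 0.6088, -0.2687]), np.float64(35.97254901960784), np.int64(1230))
s12 (array([ 0.6061, -0.1707]), np.float64(30.886274509803922), np.int64(1056))
s12 (array([ 0.6087, -0.2688]), np.float64(37.11764705882353), np.int64(1230))
```

```bash
python3 -m crank '[{"x":-0.0214,"y":0.0261,"z":0,"ax":0,"ay":0,"az":0,"fingers":0.3},{"x":-0.0214,"y":0.0261,"z":0,"ax":0,"ay":0,"az":0,"fingers":0.3},{"x":-0.0214,"y":0.0261,"z":0,"ax":0,"ay":0,"az":0,"fingers":0.3},{"x":-0.0214,"y":0.0261,"z":0,"ax":0,"ay":0,"az":0,"fingers":0.3},{"x":-0.0214,"y":0.0261,"z":0,"ax":0,"ay":0,"az":0,"fingers":0.3},{"x":-0.0214,"y":0.0261,"z":0,"ax":0,"ay":0,"az":0,"fingers":0.3},{"x":-0.0213,"y":0.0261,"z":0,"ax":0,"ay":0,"az":0,"fingers":0.3},{"x":0,"y":0,"z":0.02,"ax":0,"ay":0,"az":0,"fingers":0.3},{"x":0,"y":0,"z":0.03,"ax":0,"ay":0,"az":0,"fingers":0.3},{"x":0,"y":0,"z":0.03,"ax":0,"ay":0,"az":0,"fingers":0.3},{"x":0,"y":0,"z":0.02,"ax":0,"ay":0,"az":0,"fingers":0.3},{"x":0,"y":0,"z":0.01,"ax":0,"ay":0,"az":0,"fingers":0.3},{"x":0,"y":0,"z":0,"ax":0,"ay":0,"az":0,"fingers":0.3},{"x":0,"y":0,"z":0,"ax":0,"ay":0,"az":0,"fingers":0.3}]'
```

```text
clock: 27.38
position: [0.6078, -0.2702, 0.0475]
tool_rot: [[-0.0, 1.0, -0.001], [1.0, 0.0, 0.0], [0.0, -0.001, -1.0]]
force: [0.1, -0.6, -0.1]
width: 0.047
```

```bash
python3 -m crank '[{"x":-0.0005,"y":0.0014,"z":0.01,"ax":0,"ay":0,"az":0,"fingers":0.3},{"x":0,"y":0,"z":0.008,"ax":0,"ay":0,"az":0,"fingers":0.3},{"x":0,"y":0,"z":0.004,"ax":0,"ay":0,"az":0,"fingers":0.3},{"x":0,"y":0,"z":0,"ax":0,"ay":0,"az":0,"fingers":0.3},{"x":0,"y":0,"z":0,"ax":0,"ay":0,"az":0,"fingers":0.3}]'; echo;  python3 -m crank '[{"x":0,"y":0,"z":0.001,"ax":0,"ay":0,"az":0,"fingers":0.3},{"x":0,"y":0,"z":0.001,"ax":0,"ay":0,"az":0,"fingers":0.3},{"x":0,"y":0,"z":0.0005,"ax":0,"ay":0,"az":0,"fingers":0.3},{"x":0,"y":0,"z":0,"ax":0,"ay":0,"az":0,"fingers":0.3}]'
```

```text
clock: 27.8
position: [0.6094, -0.2708, 0.0256]
tool_rot: [[-0.0, 1.0, -0.0], [1.0, 0.0, 0.0], [0.0, -0.0, -1.0]]
force: [-0.2, -0.4, -1.0]
width: 0.0467

clock: 28.13
position: [0.6095, -0.2709, 0.0232]
tool_rot: [[0.0, 1.0, 0.0], [1.0, -0.0, -0.0], [-0.0, 0.0, -1.0]]
force: [0.1, 0.6, -0.2]
width: 0.0471
```

```bash
python3 -m crank '[{"x":0,"y":0,"z":0.001,"ax":0,"ay":0,"az":0,"fingers":0.3},{"x":0,"y":0,"z":0.0005,"ax":0,"ay":0,"az":0,"fingers":0.3},{"x":0,"y":0,"z":0,"ax":0,"ay":0,"az":0,"fingers":0.3}]'; echo; python3 -m crank '[{"x":0,"y":0,"z":0,"ax":0,"ay":0,"az":0,"fingers":0.6},{"x":0,"y":0,"z":0,"ax":0,"ay":0,"az":0,"fingers":0.7},{"x":0,"y":0,"z":0,"ax":0,"ay":0,"az":0,"fingers":0.8},{"x":0,"y":0,"z":0,"ax":0,"ay":0,"az":0,"fingers":0.9},{"x":0,"y":0,"z":0,"ax":0,"ay":0,"az":0,"fingers":1},{"x":0,"y":0,"z":0,"ax":0,"ay":0,"az":0,"fingers":1},{"x":0,"y":0,"z":-0.01,"ax":0,"ay":0,"az":0,"fingers":1},{"x":0,"y":0,"z":-0.02,"ax":0,"ay":0,"az":0,"fingers":1},{"x":0,"y":0,"z":-0.03,"ax":0,"ay":0,"az":0,"fingers":1},{"x":0,"y":0,"z":-0.03,"ax":0,"ay":0,"az":0,"fingers":1},{"x":0,"y":0,"z":-0.03,"ax":0,"ay":0,"az":0,"fingers":1},{"x":0,"y":0,"z":-0.03,"ax":0,"ay":0,"az":0,"fingers":1},{"x":0,"y":0,"z":0,"ax":0,"ay":0,"az":0,"fingers":1},{"x":0,"y":0,"z":0,"ax":0,"ay":0,"az":0,"fingers":1}]'
cat >> h.py <<'E'
def ring(i,c,x,y,z,r,col):
    q=proj(c,np.array([[x+r*np.cos(a),y+r*np.sin(a),z] for a in A]));cv2.polylines(i,[np.round(q*16).astype(np.int32)],True,col,1,cv2.LINE_AA,4)
E
python3 - <<'E'
from h import *
s=robot.read_state();im=robot.get_image('wrist')[...,::-1];cv2.imwrite('pics/w15.png',im)
W=cam('wrist',s);sc=robot.get_image('scene')[...,::-1];cv2.imwrite('pics/s15.png',sc);print(s['position'])
a=im.copy();b=sc.copy()
for i,c,x,y in((a,W,.610,-.2705),(b,cam('scene'),.6088,-.2687)):
    ring(i,c,x,y,.004,.032,(0,0,255));ring(i,c,x,y,.059,.024,(255,255,0));ring(i,c,x,y,.004,.019,(255,0,255))
g=(.61,-.27,.03);q=proj(W,g)[0].astype(int);p=proj(cam('scene'),g)[0].astype(int)
cv2.imwrite('pics/o15.png',np.hstack([cv2.resize(i[k[1]-n:k[1]+n,k[0]-n:k[0]+n],(390,390),interpolation=2) for i,k,n in((a,q,90),(b,p,45))]))
E
```

```text
clock: 28.38
position: [0.6096, -0.271, 0.0221]
tool_rot: [[0.0, 1.0, 0.001], [1.0, -0.0, -0.0], [-0.0, 0.001, -1.0]]
force: [-1.4, 0.0, 3.9]
width: 0.0468

clock: 29.55
position: [0.6104, -0.2713, 0.1741]
tool_rot: [[-0.0, 1.0, 0.004], [1.0, 0.0, -0.002], [-0.002, 0.004, -1.0]]
force: [0.1, 0.0, -0.3]
width: 0.0853
[ 0.6104 -0.2713  0.1741]
```

View pics/o15.png

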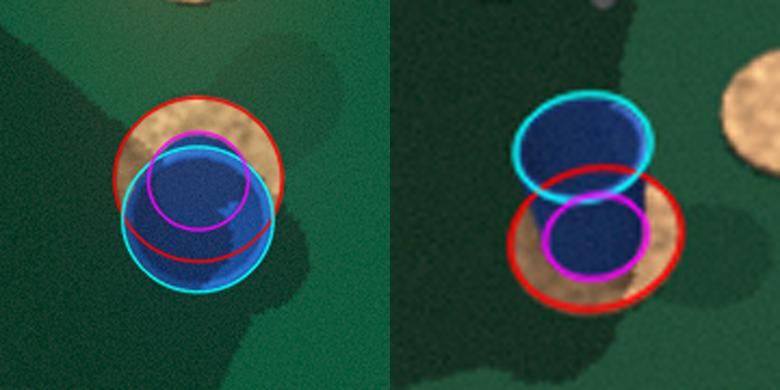

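Cup is centred on the right coaster. Now the tamper.

```bash
python3 -m crank '[{"x":0.0309,"y":-0.0132,"z":0,"ax":0,"ay":0,"az":0,"fingers":1},{"x":0.0309,"y":-0.0132,"z":0,"ax":0,"ay":0,"az":0,"fingers":1},{"x":0.0309,"y":-0.0132,"z":0,"ax":0,"ay":0,"az":0,"fingers":1},{"x":0.0309,"y":-0.0132,"z":0,"ax":0,"ay":0,"az":0,"fingers":1},{"x":0.0309,"y":-0.0132,"z":0,"ax":0,"ay":0,"az":0,"fingers":1},{"x":0.0309,"y":-0.0132,"z":0,"ax":0,"ay":0,"az":0,"fingers":1},{"x":0.0309,"y":-0.0132,"z":0,"ax":0,"ay":0,"az":0,"fingers":1},{"x":0.0309,"y":-0.0132,"z":0,"ax":0,"ay":0,"az":0,"fingers":1},{"x":0.0309,"y":-0.0132,"z":0,"ax":0,"ay":0,"az":0,"fingers":1},{"x":0.0309,"y":-0.0132,"z":0,"ax":0,"ay":0,"az":0,"fingers":1},{"x":0.0309,"y":-0.0132,"z":0,"ax":0,"ay":0,"az":0,"fingers":1},{"x":0.0309,"y":-0.0132,"z":0,"ax":0,"ay":0,"az":0,"fingers":1},{"x":0.0309,"y":-0.0132,"z":0,"ax":0,"ay":0,"az":0,"fingers":1},{"x":0,"y":0,"z":0,"ax":0,"ay":0,"az":0,"fingers":1},{"x":0,"y":0,"z":0,"ax":0,"ay":0,"az":0,"fingers":1}]'
python3 - <<'E'
from h import *
s=robot.read_state();im=robot.get_image('wrist')[...,::-1];cv2.imwrite('pics/w16.png',im)
W=cam('wrist',s); print(s['position']); print(fit(im,W,'tamper',.4395,.130,pad=8))
E
```

```text
clock: 30.9
position: [0.4366, 0.1319, 0.1708]
tool_rot: [[-0.003, 1.0, -0.002], [1.0, 0.003, -0.0], [-0.0, -0.002, -1.0]]
force: [-0.0, 0.1, -0.3]
width: 0.0853
[0.4366 0.1319 0.1708]
(array([0.4385, 0.1305]), np.float64(145.94901960784313), np.int64(3087))
```

View pics/w16.png

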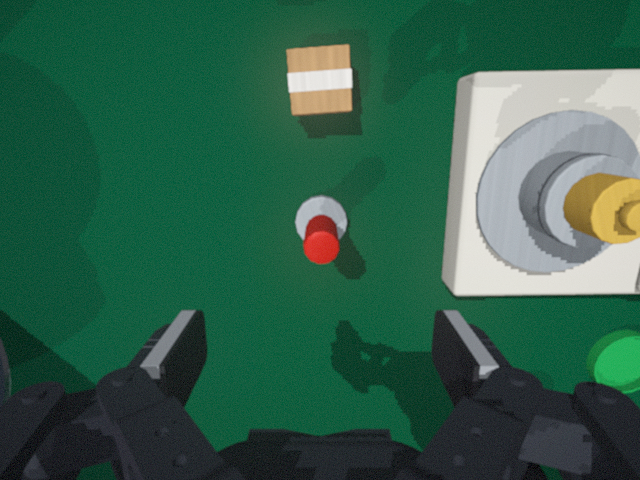

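```bash
python3 -m crank '[{"x":-0.0014,"y":0.001,"z":0.03,"ax":0,"ay":0,"az":0,"fingers":1},{"x":0,"y":0,"z":0.03,"ax":0,"ay":0,"az":0,"fingers":0.8},{"x":0,"y":0,"z":0.03,"ax":0,"ay":0,"az":0,"fingers":0.7},{"x":0,"y":0,"z":0.025,"ax":0,"ay":0,"az":0,"fingers":0.7},{"x":0,"y":0,"z":0.01,"ax":0,"ay":0,"az":0,"fingers":0.7},{"x":0,"y":0,"z":0.006,"ax":0,"ay":0,"az":0,"fingers":0.7},{"x":0,"y":0,"z":0,"ax":0,"ay":0,"az":0,"fingers":0.7},{"x":0,"y":0,"z":0,"ax":0,"ay":0,"az":0,"fingers":0.7}]'
```

```text
clock: 31.62
position: [0.4392, 0.1289, 0.0409]
tool_rot: [[0.001, 1.0, -0.0], [1.0, -0.001, -0.0], [-0.0, -0.0, -1.0]]
force: [1.0, 0.6, -0.4]
width: 0.0596
```

```bash
python3 -m crank '[{"x":0.0015,"y":-0.0012,"z":0.006,"ax":0,"ay":0,"az":0,"fingers":0.6},{"x":0,"y":0,"z":0.005,"ax":0,"ay":0,"az":0,"fingers":0.5},{"x":0,"y":0,"z":0,"ax":0,"ay":0,"az":0,"fingers":0.4},{"x":0,"y":0,"z":0,"ax":0,"ay":0,"az":0,"fingers":0.35},{"x":0,"y":0,"z":0,"ax":0,"ay":0,"az":0,"fingers":0.3},{"x":0,"y":0,"z":0,"ax":0,"ay":0,"az":0,"fingers":0.25},{"x":0,"y":0,"z":0,"ax":0,"ay":0,"az":0,"fingers":0.2},{"x":0,"y":0,"z":0,"ax":0,"ay":0,"az":0,"fingers":0.15},{"x":0,"y":0,"z":0,"ax":0,"ay":0,"az":0,"fingers":0.1},{"x":0,"y":0,"z":0,"ax":0,"ay":0,"az":0,"fingers":0.1}]' 40
```

```text
clock: 32.45
position: [0.4379, 0.131, 0.0299]
tool_rot: [[-0.0, 1.0, 0.001], [1.0, 0.0, 0.0], [0.0, 0.001, -1.0]]
force: [-1.3, -0.6, 6.5]
width: 0.023
```

```bash
python3 -m crank '[{"x":0,"y":0,"z":-0.005,"ax":0,"ay":0,"az":0,"fingers":0},{"x":0,"y":0,"z":-0.015,"ax":0,"ay":0,"az":0,"fingers":0},{"x":0,"y":0,"z":-0.03,"ax":0,"ay":0,"az":0,"fingers":0},{"x":0,"y":0,"z":-0.03,"ax":0,"ay":0,"az":0,"fingers":0},{"x":0,"y":0,"z":-0.03,"ax":0,"ay":0,"az":0,"fingers":0},{"x":0,"y":0,"z":-0.03,"ax":0,"ay":0,"az":0,"fingers":0},{"x":0,"y":0,"z":-0.01,"ax":0,"ay":0,"az":0,"fingers":0},{"x":-0.0303,"y":0.0169,"z":0,"ax":0,"ay":0,"az":0,"fingers":0},{"x":-0.0303,"y":0.0169,"z":0,"ax":0,"ay":0,"az":0,"fingers":0},{"x":-0.0303,"y":0.0169,"z":0,"ax":0,"ay":0,"az":0,"fingers":0},{"x":-0.0303,"y":0.0169,"z":0,"ax":0,"ay":0,"az":0,"fingers":0},{"x":-0.0303,"y":0.0169,"z":0,"ax":0,"ay":0,"az":0,"fingers":0},{"x":-0.0303,"y":0.0169,"z":0,"ax":0,"ay":0,"az":0,"fingers":0},{"x":-0.0303,"y":0.0169,"z":0,"ax":0,"ay":0,"az":0,"fingers":0},{"x":-0.0303,"y":0.0169,"z":0,"ax":0,"ay":0,"az":0,"fingers":0},{"x":-0.0303,"y":0.0169,"z":0,"ax":0,"ay":0,"az":0,"fingers":0},{"x":-0.0303,"y":0.0169,"z":0,"ax":0,"ay":0,"az":0,"fingers":0},{"x":0,"y":0,"z":0,"ax":0,"ay":0,"az":0,"fingers":0},{"x":0,"y":0,"z":0,"ax":0,"ay":0,"az":0,"fingers":0}]'
python3 - <<'E'
from h import *
s=robot.read_state();im=robot.get_image('wrist')[...,::-1];cv2.imwrite('pics/w17.png',im);print(s['position'])
E
```

```text
clock: 34.03
position: [0.6066, -0.1735, 0.1783]
tool_rot: [[0.002, 1.0, -0.002], [1.0, -0.002, 0.0], [0.0, -0.002, -1.0]]
force: [-0.2, 1.2, -0.7]
width: 0.023
[ 0.6066 -0.1735  0.1783]
```

View pics/w17.png

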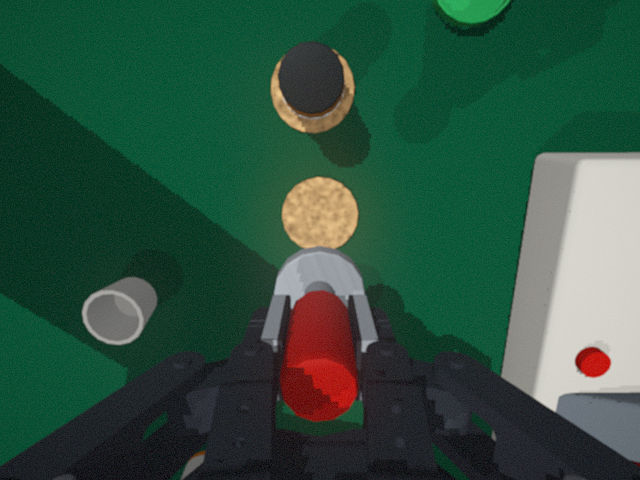

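Tamper is held upright. The middle coaster is at (320,214) and the jar at (312,85). Lowering.

```bash
python3 -m crank '[{"x":0.001,"y":0.0003,"z":0.02,"ax":0,"ay":0,"az":0,"fingers":0},{"x":0,"y":0,"z":0.03,"ax":0,"ay":0,"az":0,"fingers":0},{"x":0,"y":0,"z":0.03,"ax":0,"ay":0,"az":0,"fingers":0},{"x":0,"y":0,"z":0.025,"ax":0,"ay":0,"az":0,"fingers":0},{"x":0,"y":0,"z":0.015,"ax":0,"ay":0,"az":0,"fingers":0},{"x":0,"y":0,"z":0.005,"ax":0,"ay":0,"az":0,"fingers":0},{"x":0,"y":0,"z":0,"ax":0,"ay":0,"az":0,"fingers":0},{"x":0,"y":0,"z":0,"ax":0,"ay":0,"az":0,"fingers":0}]'
```

```text
clock: 34.75
position: [0.6072, -0.1705, 0.0557]
tool_rot: [[-0.001, 1.0, 0.001], [1.0, 0.001, -0.0], [-0.0, 0.001, -1.0]]
force: [0.9, -0.5, -1.3]
width: 0.023
```

```bash
python3 -m crank '[{"x":-0.0012,"y":0,"z":0.01,"ax":0,"ay":0,"az":0,"fingers":0},{"x":0,"y":0,"z":0.006,"ax":0,"ay":0,"az":0,"fingers":0},{"x":0,"y":0,"z":0.003,"ax":0,"ay":0,"az":0,"fingers":0},{"x":0,"y":0,"z":0,"ax":0,"ay":0,"az":0,"fingers":0},{"x":0,"y":0,"z":0,"ax":0,"ay":0,"az":0,"fingers":0}]'
```

```text
clock: 35.17
position: [0.6068, -0.1722, 0.0355]
tool_rot: [[0.0, 1.0, -0.0], [1.0, -0.0, 0.0], [0.0, -0.0, -1.0]]
force: [0.3, 0.1, -1.5]
width: 0.0235
```

```bash
python3 -m crank '[{"x":0.0002,"y":0.0002,"z":0.001,"ax":0,"ay":0,"az":0,"fingers":0},{"x":0,"y":0,"z":0.0005,"ax":0,"ay":0,"az":0,"fingers":0},{"x":0,"y":0,"z":0.0005,"ax":0,"ay":0,"az":0,"fingers":0},{"x":0,"y":0,"z":0,"ax":0,"ay":0,"az":0,"fingers":0}]'
```

```text
clock: 35.5
position: [0.6073, -0.1721, 0.034]
tool_rot: [[0.0, 1.0, 0.001], [1.0, -0.0, -0.0], [-0.0, 0.001, -1.0]]
force: [-1.5, 0.6, 3.0]
width: 0.0228
```

Contact. I'll release, rise clear and check.

```bash
python3 -m crank '[{"x":0,"y":0,"z":0,"ax":0,"ay":0,"az":0,"fingers":0.35},{"x":0,"y":0,"z":0,"ax":0,"ay":0,"az":0,"fingers":0.5},{"x":0,"y":0,"z":0,"ax":0,"ay":0,"az":0,"fingers":0.7},{"x":0,"y":0,"z":0,"ax":0,"ay":0,"az":0,"fingers":0.8},{"x":0,"y":0,"z":0,"ax":0,"ay":0,"az":0,"fingers":0.8},{"x":0,"y":0,"z":-0.01,"ax":0,"ay":0,"az":0,"fingers":0.8},{"x":0,"y":0,"z":-0.02,"ax":0,"ay":0,"az":0,"fingers":0.8},{"x":0,"y":0,"z":-0.03,"ax":0,"ay":0,"az":0,"fingers":0.8},{"x":0,"y":0,"z":-0.03,"ax":0,"ay":0,"az":0,"fingers":1},{"x":0,"y":0,"z":-0.03,"ax":0,"ay":0,"az":0,"fingers":1},{"x":0,"y":0,"z":-0.03,"ax":0,"ay":0,"az":0,"fingers":1},{"x":0,"y":0,"z":0,"ax":0,"ay":0,"az":0,"fingers":1},{"x":0,"y":0,"z":0,"ax":0,"ay":0,"az":0,"fingers":1}]'
python3 - <<'E'
from h import *
s=robot.read_state();im=robot.get_image('wrist')[...,::-1];cv2.imwrite('pics/w18.png',im)
W=cam('wrist',s);sc=robot.get_image('scene')[...,::-1];cv2.imwrite('pics/s18.png',sc);cv2.imwrite('pics/d18.png',robot.get_image('side')[...,::-1]);print(s['position'])
a=im.copy();b=sc.copy()
for i,c,x,y in((a,W,.6075,-.1722),(b,cam('scene'),.6062,-.1709)):
    ring(i,c,x,y,.004,.032,(0,0,255));ring(i,c,x,y,.082,.012,(255,255,0));ring(i,c,x,y,.014,.021,(255,0,255))
g=(.607,-.172,.04);q=proj(W,g)[0].astype(int);p=proj(cam('scene'),g)[0].astype(int)
cv2.imwrite('pics/o18.png',np.hstack([cv2.resize(i[k[1]-n:k[1]+n,k[0]-n:k[0]+n],(390,390),interpolation=2) for i,k,n in((a,q,90),(b,p,45))]))
E
```

```text
clock: 36.58
position: [0.6081, -0.1723, 0.186]
tool_rot: [[-0.0, 1.0, 0.004], [1.0, 0.0, -0.001], [-0.001, 0.004, -1.0]]
force: [-0.0, 0.8, -0.9]
width: 0.0854
[ 0.6081 -0.1723  0.186 ]
```

View pics/o18.png

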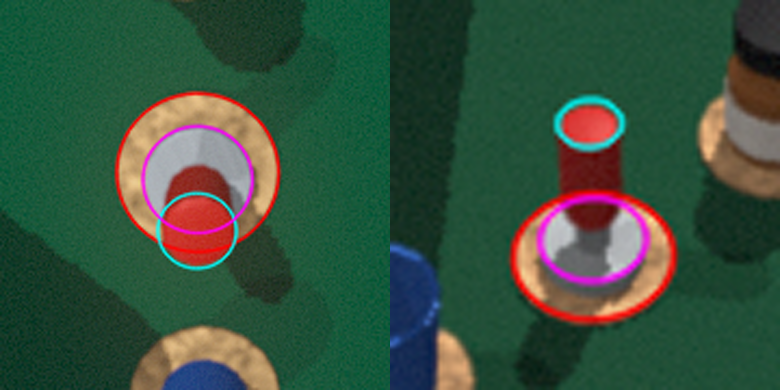

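View pics/s18.png

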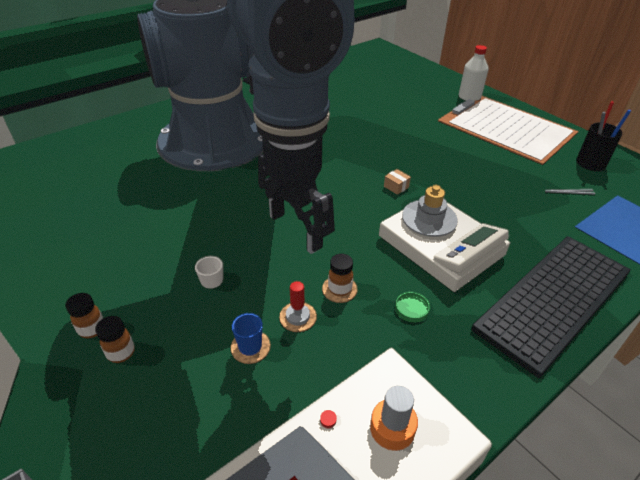

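View pics/d18.png

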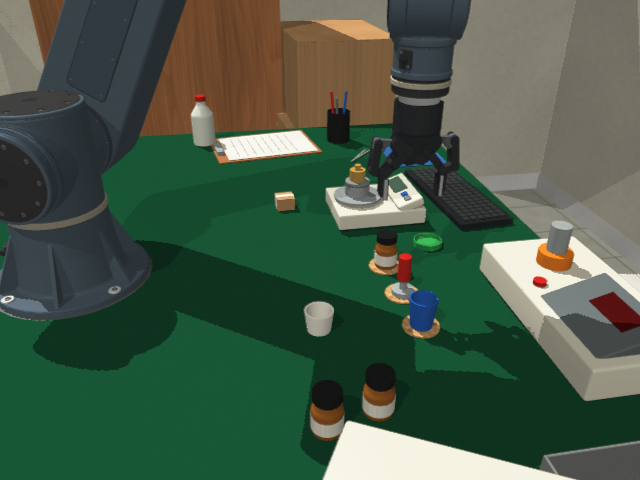

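All five objects stand upright in their places. The crucible is unmoved at scene (210,270) and side (319,318), and the gripper is clear. Handing in.

```bash
python3 -c "
from workcell import robot
print(robot.job_done())"
```

```text
the job is handed in; nothing more can be done
None
```

The job is done and handed in, at about 37 s on the clock against the 122 s limit. I placed the steel weight on the pan, the brass weight on top of it, the jar on the left coaster, the cup on the right one, and the tamper last on the middle one. The jar I used was the lookalike farthest to the robot's left.

- **Centring:** ring overlays in the wrist and scene views, taken after each release, showed each object centred to about 1–2 mm and upright. The two cameras disagreed with each other by a steady 2 mm or so, which is within their stated accuracy.
- **Final pictures:** everything is standing and released, the gripper is well clear, and the crucible is where it started.
- **Forces:** the readings at the end of each move were at most about 12 N.
- **Not usable:** the side camera's silhouette fits, including the one for the pan, were unreliable. I relied on the scene and wrist cameras for positions.

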